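# Load-test a lock return spring and keep or scrap it

### The job

Test the return spring that stands in the job tray beside the door lever: stand it on the plate of the spring tester over the spigot, draw the lever down by its ball knob, and hold a downward push of 12 N on the knob for about two seconds; more than 16 N would overstrain the spring. If the pointer then stays above the reference mark on the scale the spring is good and goes back in the job tray; if it sinks below the mark the spring is tired and goes in the smaller, empty scrap tray. Ease the lever back up under your hand (do not let it fly), leave it up, and leave the spare spring in the dish and everything else where they are.

Things in the scene. Friction and masses are not known exactly. Their poses are not given: they have to be found in the camera images.
- spring_a: compression spring of 2.2 mm steel wire, one of two that look alike: outside diameter 30 mm, inside 25.6, free length 60, about 40 g, upright. Origin: centre of its lower end, z along it upwards. Either one stands in the job tray (the one to test), the other in the dish (the spare). Nothing but its stiffness tells a tired one from a good one. Grip the upper half across the diameter
- spring_b: compression spring of 2.2 mm steel wire, one of two that look alike: outside diameter 30 mm, inside 25.6, free length 60, about 40 g, upright. Origin: centre of its lower end, z along it upwards. Either one stands in the job tray (the one to test), the other in the dish (the spare). Nothing but its stiffness tells a tired one from a good one. Grip the upper half across the diameter
- beam (a joint): angle of the tester's lever about its hinge, rad, growing as it rises. 0: its hinge line level; 1.60: fully up on its stop, where its return spring holds it when let go, leaving the plate free from above. Coming down, the foot meets a free spring at about 0.15; it can go down to -0.20
- hinge (a point): centre of the lever's hinge, 85 mm above the table and 100 mm from the spigot's axis. It does not move with the lever. Its axes are the tester's: x from the plate towards the hinge, y along the hinge axis, z up. When down, the lever points along -x, over the plate
- ball (a point): centre of the lever's black ball knob, 36 mm in diameter, 200 mm out from the hinge and 16 mm below the lever's hinge line. Lever up: 285 mm above the table, 90 mm from the spigot's axis; a finger on its far side draws it over and down, then pushes on its top. 12 N down on it, all told, puts about 20 N on the spring; resting on a spring, it pushes back 0.2 to 0.4 N more per mm
- pointer (a point): tip of the thin steel pointer blade that sticks out of the lever's side (tester's +y) in front of the scale, 156 mm out from the hinge and 22 mm above the lever's hinge line. Compare its height with ref_mark
- ref_mark (a point): the reference mark: a thick dark bar, 2 mm high, across the upright aluminium scale that stands beside the plate, about 101 mm above the table; origin at the middle of the bar. At 12 N the pointer stands 4 mm or more above it (good) or below it (tired)
- seat (a point): centre of the top of the tester's round steel plate (60 mm in diameter), 40 mm above the table; axes as hinge. The spigot on it is 22 mm in diameter, 10 mm high, its upper 4 mm tapered. The scale (14 mm wide, top 138 mm above the table) stands at -45 mm in x, 62 mm in y. When up, the lever's foot is 100 mm from the spigot's axis, 185 mm above the table
- job_tray: open grey plastic tray, 190 x 150 mm (x, y) and 26 mm high, walls and floor 5 mm, fixed; origin at the centre of its underside. The half towards its -x is kept clear for the spring; a door lever and a lock cylinder lie in the +x half
- scrap_tray: open dark steel tray, 130 x 130 mm and 40 mm high, walls and floor 5 mm, empty, fixed; origin at the centre of its underside
- dish: round aluminium dish, 96 mm across and 16 mm high, floor 5 mm, fixed; the spare spring stands in it. Origin at the centre of its underside
- door_lever: bystander: steel door lever on a round rose, lying in the job tray, 150 mm long and 22 mm high; origin under the rose
- door_cylinder: bystander: brass lock cylinder, 60 mm long and 24 mm high, lying in the job tray; origin under its middle
- padlock: bystander: brass padlock lying flat, 50 x 46 mm body; origin under the body
- screwdriver: bystander: screwdriver, 190 mm long, lying on the table; origin under its middle
- carton: bystander: small stock carton, 85 x 60 x 45 mm; origin under its middle
- key: bystander: brass key, about 56 mm long, 4 mm thick, lying flat; origin under its head
Things that resemble listed ones, but are neither listed nor needed, are in the scene too. Leave any pink look-alike of the dish alone.

How it is judged:
By the outcome, as a careful person would: the job done as asked, in the order asked, and still so for the second after the job is handed in, with the robot touching nothing.
It also fails if it takes over 72 s, if anything falls off the work surface, if the arm or the gripper's body presses on something with over 40 N, if the wrist force passes 120 N, or if a joint passes its speed limit or range.

### The arm

A 6-joint arm with a two-finger parallel gripper is mounted at the origin on the work surface. World frame = base frame: x ahead of the robot, y to its left, z up, the work surface at z = 0. Lengths are in m, angles in degrees, forces in N, time in s.
With the tool pointing down it reaches from about 0.4 to 0.825 m from the base axis. Payload 7 kg.
Tool frame: the origin (TCP) lies between the finger pads; the fingertips stand 11 mm ahead of it and the grasp point (between the pads) lies 8 mm behind it (r.tcp_to_tips is the distance from the TCP to the fingertips, in m); x points along the fingers, y is the direction in which the jaws open and shut, and the axes are right-handed (so a half turn about x gives the same grasp; the last joint's range is limited). The gripper opens to 88 mm and grips with 3 to 60 N. Pads are 19 mm wide; open, the fingers measure 130 mm over their backs; the gripper's body (78 mm by 193 mm) begins 47 mm behind the grasp point.
Start: joints at [-56.545, 20.546, 0.682, 0, -70.136, -16.507], TCP at [0.197, -0.646, 0.238] pointing down, gripper open.
Joint ranges: [-176.03, 176.03], [-82.01, 121.73], [-58.28, 71.71], [-173.87, 95.51], [-174.79, -0.11], [-173.66, 173.66]. Speed limits (degrees/s): [136.94, 136.94, 172.46, 180, 180, 180].

### API

Orientations are given as [roll, pitch, yaw] about the fixed x, y, z axes, in that order (R = Rz(yaw) Ry(pitch) Rx(roll)).
In Python, from plant import r gives the robot as it stands.
- The arm moves only by the tool arm_command, never from a script. Its argument "plan" is a list of rows, each an object of numbers: "dx", "dy", "dz": the shift along the tool's x, y, z each as a share of 0.02 m, from -1 to 1; "wx", "wy", "wz": the turn, a rotation vector about the tool's x, y, z each as a share of 0.08 rad, from -1 to 1. In form: [{"dx": .., "dy": .., "dz": .., "wx": .., "wy": .., "wz": ..}, ...]. A call has 1 to 20 rows; each row shifts and turns the pose as measured when the row begins, along the tool's axes as they then stand; what a row does not reach is not made up. A row lasts 1/12 s, in which the tool goes at most 41.7 mm and 7.16 degrees, less where a joint would pass 70% of its speed; a pose out of reach is approached as far as the arm can. A call with a number of a shift or a turn outside -1 to 1 is refused whole. A call with a gripper value outside its range is refused whole. "fingers" is the closure, from -1 (fully open) to 1 (shut), so that 0 is half open, set as the call begins (left out, the last holds). The fingers move at their own pace and stop on an object; "force" is the grip in N (left out, the last holds). Time passes only in rows, so rows that do not move let the fingers close. It gives the time, the measured TCP pose, the force and the opening at its end, in the units of the state.
- r.get_state(): the state, without advancing time (a new reading comes with each control period).
- r.capture(name): name is "side" or "top" or "wrist"; returns (picture, depth): 480x640x3 uint8, red, green, blue; 480x640 float32, m along the optical axis (not along the pixel's ray), 0 where there is no reading.
- r.camera_model(name): a dict with "vertical_fov" (degrees; the focal length in pixels is half the picture's height over the tangent of half this angle, whatever the lens; pixels are square), "cx", "cy" (the principal point, pixels), "dist" ([k1, k2, p1, p2, k3] as OpenCV has them; the pictures are not rectified), "R" (3x3) and "t" (3): a world point X has camera coordinates R X + t. Camera axes: x right, y down, z forward; pixel columns grow to the right and rows downward; lengths in m; the calibration is good to about 2 mm. A picture is of the moment at which its call begins: read the wrist's pose just before it. camera_model takes no time and is no camera call; for the wrist camera it gives the pose at the moment of the call.
- r.close_job(): hands the job in, once; it reports no verdict.
Trained networks look in the newest picture that a camera, given by its name, has taken for a name from the list of things; names that differ only in an ending like _2 or _b are one class to them, and where a whole thing is asked for, a point or a joint stands for the part that bears it (a point fixed in the world has none). Each returns a list of dicts, best first, with "score" (0 to 1); they miss things now and then, are a little off and sometimes report something else, mostly with a low value. They report only what shows in the picture. A call takes as long as a camera call. They do not tell look-alikes from the thing itself.
- r.cut_out(camera, query): "mask" (480x640 bool, what is visible of it) and "bbox" ([left, top, width, height] in pixels, round what is visible of it).
- r.spot_point(camera, query): "centre" ([column, row] in pixels: a listed point, or the origin of a listed thing).
The state is a dict: "time_s": time; "joints": joint angles; "qd": joint speeds; "joint_torque": joint torques, N m; "tcp_pos": TCP position; "eef_rot": TCP orientation; "contact_force": force on the tool from outside, world axes, zero at the start; "moment": the same for the moment, N m; "gripper_width": finger opening in m.
Only numpy, scipy, OpenCV 4.12 (cv2) and the standard library are available. Lean on these libraries where they do the work, as an engineer would, in place of code of your own. Each camera call takes 0.05 s, during which the arm holds its last target.

## Working session

There is one attempt and no reset: what is moved stays moved. The work goes in short steps, Python scripts to look and compute and a tool call to move; the robot and the scene stay as the last step left them, time stands still between calls to the robot, and variables do not carry over. Pictures are saved under pics/ and viewed, and the job is handed in when it is done.

Besides the shell and the picture viewer there is one more tool, called as a command line: name --argument value ..., lists and objects as JSON in quotes. arm_command: Moves the arm, as the interface text tells. Shift numbers are shares of 0.02 m and turn numbers shares of 0.08 rad, none past 1 either way. Its arguments: {"type":"object","properties":{"plan":{"type":"array","items":{"type":"object","properties":{"dx":{"type":"number"},"dy":{"type":"number"},"dz":{"type":"number"},"wx":{"type":"number"},"wy":{"type":"number"},"wz":{"type":"number"}}}},"fingers":{"type":"number"},"force":{"type":"number"}},"required":["plan"]}

```bash
ls; mkdir -p pics
cat > h.py <<'E'
import numpy as np, cv2
from plant import r
def cm(n):
    c=r.camera_model(n); f=240/np.tan(np.radians(c['vertical_fov'])/2)
    K=np.array([[f,0,c['cx']],[0,f,c['cy']],[0,0,1]]); return K,np.array(c['dist'],float),np.array(c['R']),np.array(c['t'])
def ray(n,px,m=None):
    K,d,R,t=m or cm(n); u=cv2.undistortPoints(np.array([[px]],float),K,d)[0,0]
    return R,t,np.array([u[0],u[1],1.])
def atz(n,px,z,m=None):
    R,t,v=ray(n,px,m); c=-R.T@t; w=R.T@v; return c+w*(z-c[2])/w[2]
def atd(n,px,dep,m=None):
    R,t,v=ray(n,px,m); return R.T@(v*dep-t)
def proj(n,X,m=None):
    K,d,R,t=m or cm(n); p,_=cv2.projectPoints(np.array(X,float).reshape(-1,3),cv2.Rodrigues(R)[0],t,K,d); return p[:,0]
def snap(n,name):
    m=cm(n); p,d=r.capture(n); cv2.imwrite(f'pics/{name}.png',p[:,:,::-1]); np.save(f'pics/{name}.npy',d); return p,d,m
E
python3 - <<'E'
from h import *
for n in ['side','top','wrist']:
    p,d,m=snap(n,n+'0'); print(n,m[0][0,0],m[1],-m[2].T@m[3],m[2][2])
s=r.get_state();print(s)
E
```

```text
pics
side 463.0537119799338 [-0.01057669  0.          0.          0.          0.        ] [ 0.45105098 -0.81409929  0.95615093] [ 0.07588319  0.65526258 -0.75158013]
top 466.59064799919025 [-0.09831299  0.          0.          0.          0.        ] [ 0.34318684 -0.0532988   1.15641797] [ 0.19135602 -0.01730706 -0.9813681 ]
wrist 363.5835893272954 [-0.07003222  0.          0.          0.          0.        ] [ 0.13382001 -0.66508614  0.38380179] [ 0.234712    0.07291651 -0.96932629]
{'time_s': 0.15, 'joints': array([-5.65455936e+01,  2.05836864e+01,  6.47056782e-01, -1.52219199e-02,
       -7.01352222e+01, -1.65061163e+01]), 'qd': array([-0.01829084, -0.16258516,  0.12348707,  0.04746296,  0.02557841,
       -0.10604956]), 'joint_torque': array([-1.10272984e-03, -5.83276498e+01,  2.93289328e+01,  7.00117081e+00,
        8.74855730e-03, -1.04264846e-04]), 'tcp_pos': array([ 0.19664222, -0.64536373,  0.23682645]), 'eef_rot': array([ 95.24282063,  89.92673647, 112.18592937]), 'contact_force': array([ 0.65904164, -0.87511563,  0.18826243]), 'moment': array([-0.01617247,  0.0179508 , -0.02669042]), 'gripper_width': 0.08750181492573365}
```

View pics/side0.png

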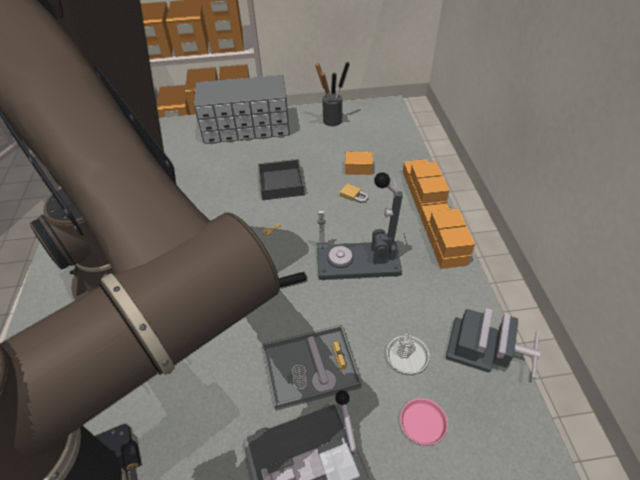

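View pics/top0.png

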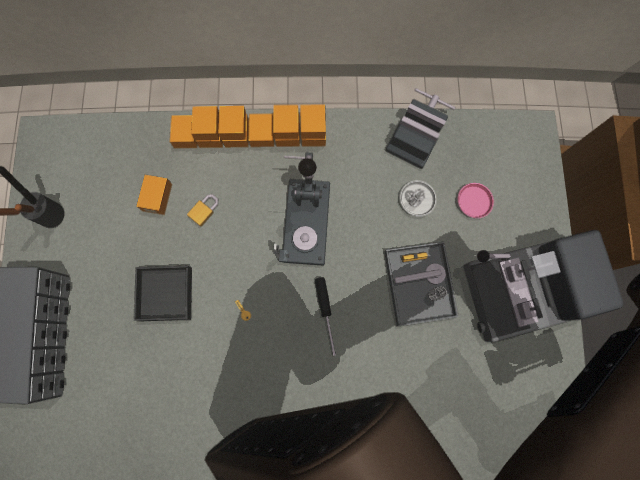

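View pics/wrist0.png

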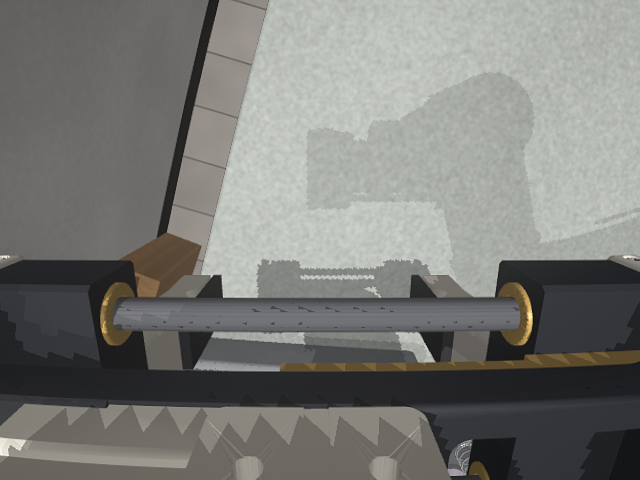

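The top view shows the tester at about (305,225) with its hinge away from the robot. The job tray is at (420,283) with the spring at (437,293), the dish at (417,198) and the scrap tray at (163,292). Next I measure them.

Run:
```python
from h import *
hz={'hinge':.085,'ball':.285,'seat':.04,'ref_mark':.101,'job_tray':0,'scrap_tray':0,'dish':0,'spring_a':.005}
dt,ds=np.load('pics/top0.npy'),np.load('pics/side0.npy')
for q in hz:
  for n in ['top','side']:
    for o in r.spot_point(n,q)[:3]:
      print(q,n,round(o['score'],2),np.round(o['centre'],1),np.round(atz(n,o['centre'],hz[q]),4))
for n,D in (('top',dt),('side',ds)):
  for o in r.cut_out(n,'spring_a')[:3]:
    print('mask',n,o['score'],o['bbox'])
    vs,us=np.nonzero(o['mask']); P=np.array([atd(n,(u,v),D[v,u]) for u,v in zip(us,vs) if D[v,u]>0])
    print(len(P),np.round(P.min(0),3),np.round(P.max(0),3),np.round(np.median(P,0),3))
print(r.get_state()['time_s'])
```

```text
hinge top 0.69 [307. 193.] [ 0.6808 -0.0511  0.085 ]
hinge top 0.54 [276.  248.5] [0.5464 0.0227 0.085 ]
hinge side 0.9 [381.9 243.1] [ 0.6866 -0.0625  0.085 ]
hinge side 0.29 [280.9 184.9] [0.4519 0.1991 0.085 ]
ball top 0.65 [308.1 164.4] [ 0.6768 -0.0542  0.285 ]
ball side 0.81 [380.8 182.4] [ 0.6693 -0.0601  0.285 ]
seat top 0.65 [202.6 216.4] [0.6379 0.2081 0.04  ]
seat top 0.62 [305.9 235.7] [ 0.586  -0.0472  0.04  ]
seat side 0.68 [338.7 256.1] [ 0.5787 -0.0507  0.04  ]
ref_mark top 0.8 [275.4 251. ] [0.5375 0.023  0.101 ]
ref_mark top 0.47 [412.8 201.1] [ 0.6539 -0.3013  0.101 ]
ref_mark side 0.86 [320.7 221.2] [0.5429 0.0223 0.101 ]
ref_mark side 0.58 [301.2 381.3] [ 0.4465 -0.408   0.101 ]
job_tray top 0.67 [420.6 285.8] [ 0.4632 -0.3329  0.    ]
job_tray side 0.65 [312.3 371.4] [ 0.4729 -0.3403  0.    ]
job_tray side 0.25 [351.  194.1] [0.6606 0.2215 0.    ]
scrap_tray top 0.88 [165.2 294.6] [0.4488 0.3053 0.    ]
scrap_tray side 0.95 [283.  183.1] [ 0.4591  0.3055 -0.    ]
scrap_tray side 0.61 [267.3 231.7] [0.3982 0.1033 0.    ]
dish top 0.9 [412.7 199.7] [ 0.6874 -0.325
[... 198 characters left out ...]
] [ 0.682  -0.4915  0.    ]
spring_a top 0.67 [415.2 201.6] [ 0.6807 -0.3301  0.005 ]
spring_a side 0.53 [301.7 383.5] [ 0.4465 -0.3676  0.005 ]
spring_a side 0.5 [404.7 353.8] [ 0.6855 -0.3308  0.005 ]
mask top 0.59 [132.4, 265.3, 58.3, 53.7]Traceback (most recent call last):
  File "<stdin>", line 11, in <module>
  File "h.py", line 12, in atd
    R,t,v=ray(n,px,m); return R.T@(v*dep-t)
          ~~~^^^^^^^^
  File "h.py", line 7, in ray
    K,d,R,t=m or cm(n); u=cv2.undistortPoints(np.array([[px]],float),K,d)[0,0]
                 ~~^^^
  File "h.py", line 4, in cm
    c=r.camera_model(n); f=240/np.tan(np.radians(c['vertical_fov'])/2)
ValueError: time passes only in moves, steps and waits
```

Run:
```python
import cv2,numpy as np
a=cv2.imread('pics/top0.png'); b=cv2.imread('pics/side0.png')
def c(i,x,y,w,h,s): return cv2.resize(i[y:y+h,x:x+w],(w*s,h*s),interpolation=cv2.INTER_CUBIC)
cv2.imwrite('pics/c1.png',c(a,260,140,100,130,4))
cv2.imwrite('pics/c2.png',c(a,375,170,100,160,3))
cv2.imwrite('pics/c3.png',c(b,300,165,120,120,5))
cv2.imwrite('pics/c4.png',c(b,255,320,180,95,4))
cv2.imwrite('pics/c12.png',np.hstack([cv2.resize(cv2.imread('pics/c1.png'),(400,520)),cv2.copyMakeBorder(cv2.imread('pics/c2.png'),0,40,0,0,0)]))
```

```text
(no output)
```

View pics/c12.png

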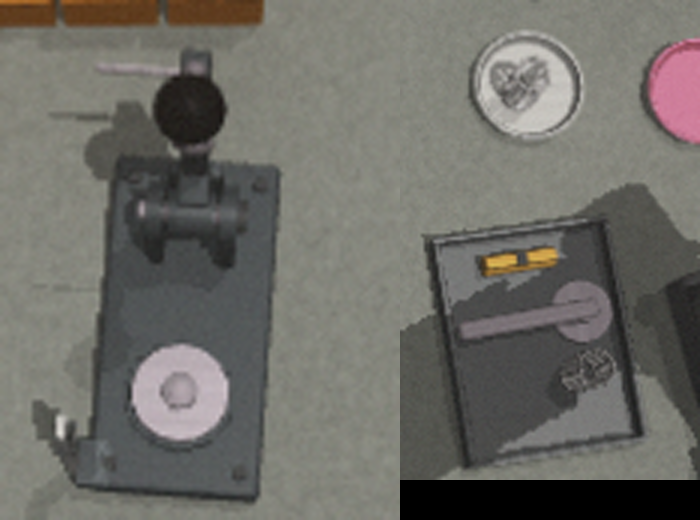

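View pics/c3.png

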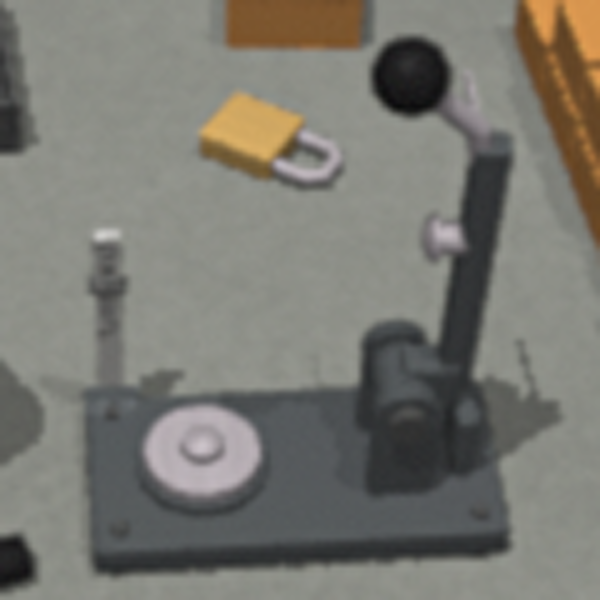

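View pics/c4.png

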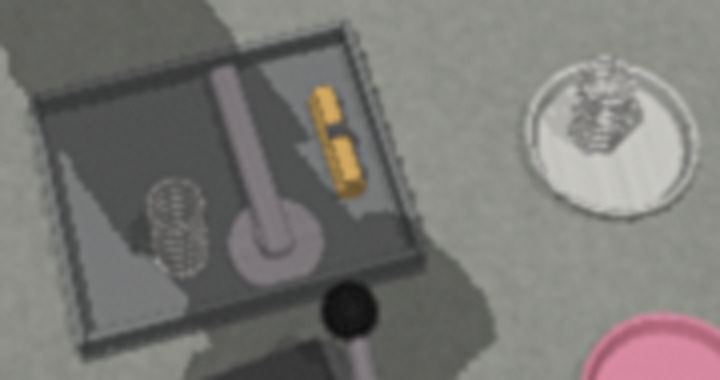

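Run:
```python
from h import *
from scipy.spatial.transform import Rotation as Ro
mt,ms=cm('top'),cm('side'); mw=cm('wrist')
s=r.get_state(); R=Ro.from_euler('xyz',s['eef_rot'],degrees=True).as_matrix(); print('tool axes cols\n',np.round(R,3))
print('cam in tool',np.round(R.T@(-mw[2].T@mw[3]-s['tcp_pos']),4),'fwd',np.round(R.T@mw[2][2],3),'right',np.round(R.T@mw[2][0],3)); print('tip px',proj('wrist',s['tcp_pos']+R@[.011,0,0],mw), r.tcp_to_tips)
T=lambda p,z:np.round(atz('top',p,z,mt)[:2],4)
S=lambda p,z:np.round(atz('side',p,z,ms)[:2],4)
c1=lambda x,y:(260+x/4-.4,140+y/4-.4); c2=lambda x,y:(375+(x-400)/3-.3,170+y/3-.3)
c3=lambda x,y:(300+x/5-.4,165+y/5-.4); c4=lambda x,y:(255+x/4-.4,320+y/4-.4)
print('seat',T(c1(180,391),.04),S(c3(203,452),.04), 'spig top',T(c1(179,389),.05),S(c3(203,441),.05))
print('ball',T(c1(190,109),.285),S(c3(411,76),.285))
print('hinge',T(c1(190,213),.085),S(c3(400,385),.085))
print('scale top',T(c1(62,425),.138),S(c3(107,235),.138))
print('base corners',[T(c1(*p),.0) for p in [(118,155),(278,165),(255,500),(78,487)]])
print('jobtray rim', [T(c2(*p),.026) for p in [(427,236),(606,219),(643,436),(465,468)]])
print('spring bottom',S(c4(181,258),.005),T(c2(574,379),.005),'top',S(c4(176,196),.065),T(c2(599,362),.065))
print('scrap', [T(p,.04) for p in [(135,266),(190,265),(190,320),(135,321)]])
D=np.load('pics/top0.npy')
for (u,v) in [(483,256),(500,280),(490,300),(515,270),(470,270),(475,300),(545,265)]:
    print((u,v),np.round(atd('top',(u,v),D[v,u],mt),3))
```

```text
tool axes cols
 [[-0.    -0.292  0.957]
 [-0.     0.957  0.292]
 [-1.    -0.    -0.   ]]
cam in tool [-0.1471 -0.0004 -0.0659] fwd [ 0.969 -0.     0.246] right [ 0.     1.    -0.001]
tip px [[316.69546545 294.37455697]] 0.011
seat [ 0.5819 -0.0439] [ 0.5831 -0.0476] spig top [ 0.581  -0.0434] [ 0.5829 -0.0486]
ball [ 0.6717 -0.0522] [ 0.6733 -0.0519]
hinge [ 0.6812 -0.0513] [ 0.682  -0.0567]
scale top [0.5424 0.021 ] [0.5442 0.0196]
base corners [array([ 0.7479, -0.0047]), array([ 0.7401, -0.1087]), array([ 0.5201, -0.0899]), array([0.5296, 0.0209])]
jobtray rim [array([ 0.5548, -0.2393]), array([ 0.5675, -0.3903]), array([ 0.3875, -0.4096]), array([ 0.365 , -0.2625])]
spring bottom [ 0.4424 -0.3684] [ 0.4366 -0.3608] top [ 0.4439 -0.3621] [ 0.4447 -0.3656]
scrap [array([0.5154, 0.371 ]), array([0.5166, 0.2349]), array([0.3842, 0.2307]), array([0.3823, 0.3641])]
(483, 256) [ 0.516 -0.452  0.123]
(500, 280) [ 0.467 -0.513  0.062]
(490, 300) [ 0.42  -0.485  0.059]
(515, 270) [ 0.485 -0.535  0.102]
(470, 270) [ 0.494 -0.445  0.05 ]
(475, 300) [ 0.423 -0.462  0.021]
(545, 265) [ 0.488 -0.582  0.156]
```

arm_command --plan '[{"wx": 1}, {"wx": 1}, {"wx": 1}, {"wx": 1}, {"wx": 1}, {"wx": 1}, {"wx": 1}, {"wx": 1}, {"wx": 1}, {"wx": 0}]' --fingers -1 --force 15

```text
schema error: expected keys dx, dy, dz, wx, wy, wz
```

```bash
cat >> h.py <<'E'
from scipy.spatial.transform import Rotation as Ro
def need(pos=None,psi=None):
    "shift in tool axes (units of 0.02m) and turn (units .08rad) to reach TCP pos, tool x down with z-azimuth psi"
    s=r.get_state(); R=Ro.from_euler('xyz',s['eef_rot'],degrees=True).as_matrix()
    print('t',round(s['time_s'],2),'tcp',np.round(s['tcp_pos'],4),'psi',round(np.degrees(np.arctan2(R[1,2],R[0,2])),2),'xdir',np.round(R[:,0],3),'F',np.round(s['contact_force'],2),'w',round(s['gripper_width'],4))
    if pos is not None: print('shift units',np.round(R.T@(np.array(pos)-s['tcp_pos'])/.02,2))
    if psi is not None:
        p=np.radians(psi); z=np.array([np.cos(p),np.sin(p),0]); x=np.array([0,0,-1.]); G=np.stack([x,np.cross(z,x),z],1)
        print('turn units',np.round(Ro.from_matrix(R.T@G).as_rotvec()/.08,2))
E
python3 -c "
from h import *
need([.444,-.365,.2],-24)"
```

```text
t 1.0 tcp [ 0.1968 -0.6457  0.2376] psi 16.95 xdir [-0. -0. -1.] F [-0.2  -0.58 -0.65] w 0.0878
shift units [ 1.88  9.82 15.92]
turn units [ 8.93 -0.    0.  ]
```

arm_command --plan '[{"dx": 0, "dy": 0, "dz": 0, "wx": 1, "wy": 0, "wz": 0}, {"dx": 0, "dy": 0, "dz": 0, "wx": 1, "wy": 0, "wz": 0}, {"dx": 0, "dy": 0, "dz": 0, "wx": 1, "wy": 0, "wz": 0}, {"dx": 0, "dy": 0, "dz": 0, "wx": 1, "wy": 0, "wz": 0}, {"dx": 0, "dy": 0, "dz": 0, "wx": 1, "wy": 0, "wz": 0}, {"dx": 0, "dy": 0, "dz": 0, "wx": 1, "wy": 0, "wz": 0}, {"dx": 0, "dy": 0, "dz": 0, "wx": 1, "wy": 0, "wz": 0}, {"dx": 0, "dy": 0, "dz": 0, "wx": 1, "wy": 0, "wz": 0}, {"dx": 0, "dy": 0, "dz": 0, "wx": 1, "wy": 0, "wz": 0}, {"dx": 0, "dy": 0, "dz": 0, "wx": 0, "wy": 0, "wz": 0}]' --fingers -1 --force 15

```text
time_s: 1.83
tcp_pos: [0.1968, -0.6457, 0.2376]
eef_rot: [-20.7, 90.0, -47.0]
contact_force: [0.8, 0.5, 0.3]
gripper_width: 0.0875
```

```bash
python3 -c "
from h import *
need([.444,-.365,.2],-24)"
```

```text
t 1.83 tcp [ 0.1968 -0.6457  0.2376] psi -26.3 xdir [ 0. -0. -1.] F [0.78 0.5  0.34] w 0.0875
shift units [ 1.88 18.06  4.86]
turn units [-0.5  0.   0. ]
```

arm_command --plan '[{"dx": 0, "dy": 1, "dz": 0.27, "wx": 0, "wy": 0, "wz": 0}, {"dx": 0, "dy": 1, "dz": 0.27, "wx": 0, "wy": 0, "wz": 0}, {"dx": 0, "dy": 1, "dz": 0.27, "wx": 0, "wy": 0, "wz": 0}, {"dx": 0, "dy": 1, "dz": 0.27, "wx": 0, "wy": 0, "wz": 0}, {"dx": 0, "dy": 1, "dz": 0.27, "wx": 0, "wy": 0, "wz": 0}, {"dx": 0, "dy": 1, "dz": 0.27, "wx": 0, "wy": 0, "wz": 0}, {"dx": 0, "dy": 1, "dz": 0.27, "wx": 0, "wy": 0, "wz": 0}, {"dx": 0, "dy": 1, "dz": 0.27, "wx": 0, "wy": 0, "wz": 0}, {"dx": 0, "dy": 1, "dz": 0.27, "wx": 0, "wy": 0, "wz": 0}, {"dx": 0, "dy": 1, "dz": 0.27, "wx": 0, "wy": 0, "wz": 0}, {"dx": 0, "dy": 1, "dz": 0.27, "wx": 0, "wy": 0, "wz": 0}, {"dx": 0, "dy": 1, "dz": 0.27, "wx": 0, "wy": 0, "wz": 0}, {"dx": 0, "dy": 1, "dz": 0.27, "wx": 0, "wy": 0, "wz": 0}, {"dx": 0, "dy": 1, "dz": 0.27, "wx": 0, "wy": 0, "wz": 0}, {"dx": 0, "dy": 1, "dz": 0.27, "wx": 0, "wy": 0, "wz": 0}, {"dx": 0, "dy": 1, "dz": 0.27, "wx": 0, "wy": 0, "wz": 0}, {"dx": 0, "dy": 1, "dz": 0.27, "wx": 0, "wy": 0, "wz": 0}, {"dx": 0, "dy": 1, "dz": 0.27, "wx": 0, "wy": 0, "wz": 0}, {"dx": 0, "dy": 0, "dz": 0, "wx": 0, "wy": 0, "wz": 0}]'

```text
time_s: 3.42
tcp_pos: [0.4464, -0.348, 0.2384]
eef_rot: [-10.1, 89.8, -33.3]
contact_force: [-0.4, 0.2, -0.9]
gripper_width: 0.0877
```

```bash
python3 -c "
from h import *
need([.444,-.365,.15],-24)
snap('wrist','w1'); print(r.cut_out('wrist','spring_a')[:1]and [(o['score'],o['bbox']) for o in r.cut_out('wrist','spring_a')])"
```

```text
t 3.42 tcp [ 0.4464 -0.348   0.2384] psi -23.23 xdir [ 0.003 -0.002 -1.   ] F [-0.4   0.15 -0.91] w 0.0877
shift units [ 4.42 -0.82  0.21]
turn units [0.17 0.04 0.01]
[(0.58, [283.7, 195.2, 28.4, 44.9]), (0.52, [564.3, 157.5, 75.7, 106.1])]
```

View pics/w1.png

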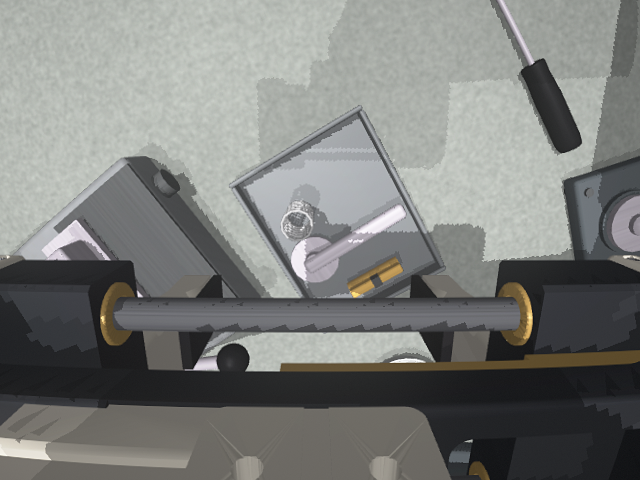

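```bash
python3 -c "
import cv2
a=cv2.imread('pics/w1.png')[180:260,250:350]; cv2.imwrite('pics/w1c.png',cv2.resize(a,(800,640)[:2] if 0 else (700,560),interpolation=cv2.INTER_CUBIC))"
```

```text
(no output)
```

View pics/w1c.png

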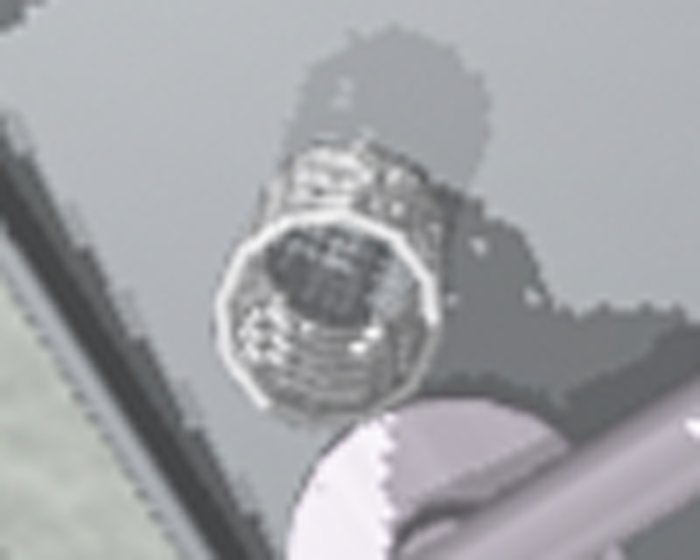

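```bash
python3 -c "
from h import *
m=cm('wrist')
p=atz('wrist',(296.6,224.9),.064,m);print(p, atz('wrist',(303.,200),.005,m))
need([p[0],p[1],.15],-24)
need([p[0],p[1],.045],-24)"
```

```text
[ 0.43915601 -0.36707912  0.064     ] [ 0.4275367  -0.35796094  0.005     ]
t 3.57 tcp [ 0.4447 -0.3499  0.2383] psi -23.37 xdir [ 0.002 -0.002 -1.   ] F [ 0.86 -0.72  0.21] w 0.0875
shift units [ 4.42 -0.89  0.07]
turn units [0.14 0.04 0.01]
t 3.57 tcp [ 0.4447 -0.3499  0.2383] psi -23.37 xdir [ 0.002 -0.002 -1.   ] F [ 0.86 -0.72  0.21] w 0.0875
shift units [ 9.67 -0.89  0.06]
turn units [0.14 0.04 0.01]
```

arm_command --plan '[{"dx": 0.6, "dy": -0.4, "dz": 0, "wx": 0, "wy": 0, "wz": 0}, {"dx": 1, "dy": -0.35, "dz": 0, "wx": 0, "wy": 0, "wz": 0}, {"dx": 1, "dy": 0, "dz": 0, "wx": 0, "wy": 0, "wz": 0}, {"dx": 1, "dy": 0, "dz": 0, "wx": 0, "wy": 0, "wz": 0}, {"dx": 1, "dy": 0, "dz": 0, "wx": 0, "wy": 0, "wz": 0}, {"dx": 0.8, "dy": 0, "dz": 0, "wx": 0, "wy": 0, "wz": 0}, {"dx": 0, "dy": 0, "dz": 0, "wx": 0, "wy": 0, "wz": 0}, {"dx": 0, "dy": 0, "dz": 0, "wx": 0, "wy": 0, "wz": 0}, {"dx": 0, "dy": 0, "dz": 0, "wx": 0, "wy": 0, "wz": 0}]'

```text
time_s: 4.32
tcp_pos: [0.4349, -0.3714, 0.1288]
eef_rot: [-20.8, 89.6, -44.1]
contact_force: [0.1, 0.4, -0.2]
gripper_width: 0.0875
```

```bash
python3 -c "
from h import *
need([.443,-.3645,.045],-24)
p,d,m=snap('wrist','w2'); np.savez('pics/w2m.npz',*m)
print(m[3]); need()
a=p[150:330,200:420,::-1]; cv2.imwrite('pics/w2c.png',cv2.resize(a,(660,540),interpolation=cv2.INTER_CUBIC))"
```

```text
t 4.32 tcp [ 0.4349 -0.3714  0.1288] psi -23.28 xdir [ 0.005 -0.005 -1.   ] F [ 0.09  0.39 -0.15] w 0.0875
shift units [4.19 0.49 0.21]
turn units [0.16 0.08 0.03]
[ 0.170701   -0.53344442  0.14477361]
t 4.37 tcp [ 0.4353 -0.3716  0.1293] psi -23.27 xdir [ 0.006 -0.006 -1.   ] F [0.   0.22 0.41] w 0.0876
```

View pics/w2c.png

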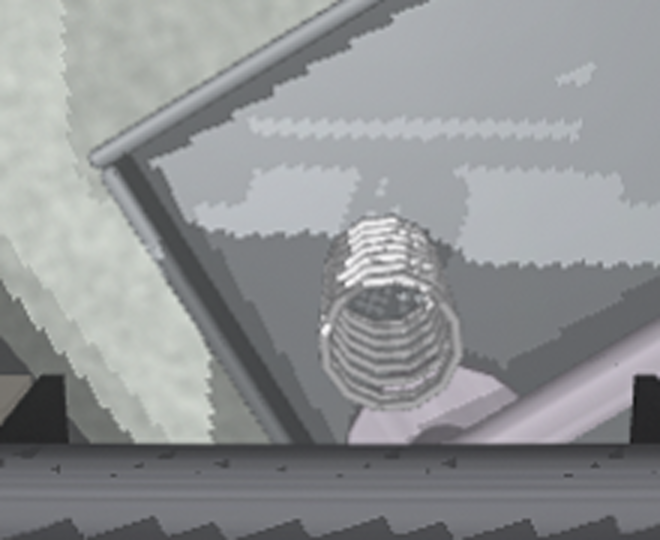

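```bash
python3 -c "
from h import *
z=np.load('pics/w2m.npz'); m=[z[k] for k in z.files]
for h in (.062,.064): print(atz('wrist',(329.9,264.),h,m))
p=atz('wrist',(329.9,264.),.0635,m)
need([p[0],p[1],.08],-24)
need([p[0],p[1],.046],-24)
R=None
print(proj('wrist',[.4353,-.3716,.1183],m))"
```

```text
[ 0.44178632 -0.36547859  0.062     ]
[ 0.44114928 -0.36528725  0.064     ]
t 4.37 tcp [ 0.4353 -0.3716  0.1293] psi -23.27 xdir [ 0.006 -0.006 -1.   ] F [0.   0.22 0.41] w 0.0876
shift units [2.46 0.41 0.13]
turn units [0.16 0.1  0.03]
t 4.37 tcp [ 0.4353 -0.3716  0.1293] psi -23.27 xdir [ 0.006 -0.006 -1.   ] F [0.   0.22 0.41] w 0.0876
shift units [4.16 0.42 0.12]
turn units [0.16 0.1  0.03]
[[316.53284272 294.73281129]]
```

arm_command --plan '[{"dx": 0.8, "dy": 0.42, "dz": 0.12, "wx": 0.16, "wy": 0.1, "wz": 0.03}, {"dx": 0.9, "dy": 0, "dz": 0, "wx": 0, "wy": 0, "wz": 0}, {"dx": 0.9, "dy": 0, "dz": 0, "wx": 0, "wy": 0, "wz": 0}, {"dx": 0.9, "dy": 0, "dz": 0, "wx": 0, "wy": 0, "wz": 0}, {"dx": 0.4, "dy": 0, "dz": 0, "wx": 0, "wy": 0, "wz": 0}, {"dx": 0, "dy": 0, "dz": 0, "wx": 0, "wy": 0, "wz": 0}, {"dx": 0, "dy": 0, "dz": 0, "wx": 0, "wy": 0, "wz": 0}]'

```text
time_s: 4.95
tcp_pos: [0.4473, -0.3671, 0.0556]
eef_rot: [-1.4, 89.2, -25.4]
contact_force: [-0.3, 0.5, -0.6]
gripper_width: 0.0881
```

```bash
python3 -c "
from h import *
need([.4415,-.3655,.046],-24)"
```

```text
t 4.95 tcp [ 0.4473 -0.3671  0.0556] psi -24.02 xdir [ 0.012 -0.006 -1.   ] F [-0.29  0.5  -0.59] w 0.0881
shift units [ 0.48 -0.05 -0.31]
turn units [-0.    0.17  0.  ]
```

arm_command --plan '[{"dx": 0.3, "dy": -0.05, "dz": -0.3, "wx": 0, "wy": 0.17, "wz": 0}, {"dx": 0.18, "dy": 0, "dz": 0, "wx": 0, "wy": 0, "wz": 0}, {"dx": 0, "dy": 0, "dz": 0, "wx": 0, "wy": 0, "wz": 0}, {"dx": 0, "dy": 0, "dz": 0, "wx": 0, "wy": 0, "wz": 0}]'

```text
time_s: 5.28
tcp_pos: [0.4428, -0.3662, 0.0482]
eef_rot: [-7.8, 89.8, -31.8]
contact_force: [0.4, 0.1, -0.5]
gripper_width: 0.0879
```

```bash
python3 -c "
from h import *
need([.4415,-.3655,.046],-24)"
```

```text
t 5.28 tcp [ 0.4428 -0.3662  0.0482] psi -23.99 xdir [ 0.003 -0.002 -1.   ] F [ 0.41  0.12 -0.5 ] w 0.0879
shift units [ 0.11  0.   -0.07]
turn units [0.   0.04 0.01]
```

Aligned within 1.5 mm, so I close the fingers.

arm_command --plan '[{"dx": 0.08, "dy": 0, "dz": -0.07, "wx": 0, "wy": 0, "wz": 0}, {"dx": 0, "dy": 0, "dz": 0, "wx": 0, "wy": 0, "wz": 0}, {"dx": 0, "dy": 0, "dz": 0, "wx": 0, "wy": 0, "wz": 0}, {"dx": 0, "dy": 0, "dz": 0, "wx": 0, "wy": 0, "wz": 0}, {"dx": 0, "dy": 0, "dz": 0, "wx": 0, "wy": 0, "wz": 0}, {"dx": 0, "dy": 0, "dz": 0, "wx": 0, "wy": 0, "wz": 0}, {"dx": 0, "dy": 0, "dz": 0, "wx": 0, "wy": 0, "wz": 0}, {"dx": 0, "dy": 0, "dz": 0, "wx": 0, "wy": 0, "wz": 0}]' --fingers 1 --force 12

```text
time_s: 5.95
tcp_pos: [0.4422, -0.366, 0.048]
eef_rot: [-4.6, 89.7, -28.6]
contact_force: [0.2, -1.2, 0.0]
gripper_width: 0.0401
```

```bash
python3 -c "
from h import *
need([.4415,-.3655,.2],-24)"
```

```text
t 5.95 tcp [ 0.4422 -0.366   0.048 ] psi -23.99 xdir [ 0.005 -0.003 -1.   ] F [ 0.2  -1.17  0.02] w 0.0401
shift units [-7.6  0.   0. ]
turn units [0.   0.07 0.01]
```

arm_command --plan '[{"dx": 0, "dy": 0, "dz": 0, "wx": 0, "wy": 0, "wz": 0}, {"dx": 0, "dy": 0, "dz": 0, "wx": 0, "wy": 0, "wz": 0}, {"dx": 0, "dy": 0, "dz": 0, "wx": 0, "wy": 0, "wz": 0}, {"dx": 0, "dy": 0, "dz": 0, "wx": 0, "wy": 0, "wz": 0}]'

```text
time_s: 6.28
tcp_pos: [0.4422, -0.366, 0.048]
eef_rot: [-4.7, 89.7, -28.7]
contact_force: [0.2, -0.1, 0.7]
gripper_width: 0.0295
```

```bash
python3 -c "
from h import *
need([.4415,-.3655,.2],-24)"
```

```text
t 6.28 tcp [ 0.4422 -0.366   0.048 ] psi -23.99 xdir [ 0.005 -0.003 -1.   ] F [ 0.22 -0.13  0.7 ] w 0.0295
shift units [-7.6  0.   0. ]
turn units [0.   0.07 0.01]
```

arm_command --plan '[{"dx": -0.5, "dy": 0, "dz": 0, "wx": 0, "wy": 0, "wz": 0}, {"dx": -1, "dy": 0, "dz": 0, "wx": 0, "wy": 0, "wz": 0}, {"dx": -1, "dy": 0, "dz": 0, "wx": 0, "wy": 0, "wz": 0}, {"dx": -1, "dy": 0, "dz": 0, "wx": 0, "wy": 0, "wz": 0}, {"dx": -1, "dy": 0, "dz": 0, "wx": 0, "wy": 0, "wz": 0}, {"dx": -1, "dy": 0, "dz": 0, "wx": 0, "wy": 0, "wz": 0}, {"dx": -0.5, "dy": 0, "dz": 0, "wx": 0, "wy": 0, "wz": 0}, {"dx": 0, "dy": 0, "dz": 0, "wx": 0, "wy": 0, "wz": 0}, {"dx": 0, "dy": 0, "dz": 0, "wx": 0, "wy": 0, "wz": 0}]'

```text
time_s: 7.03
tcp_pos: [0.4401, -0.3653, 0.1777]
eef_rot: [-10.3, 89.7, -34.3]
contact_force: [-0.0, 0.6, -1.9]
gripper_width: 0.0294
```

```bash
python3 -c "
from h import *
need([.56,-.102,.165],-24)"
```

```text
t 7.03 tcp [ 0.4401 -0.3653  0.1777] psi -24.0 xdir [ 0.004 -0.002 -1.   ] F [-0.04  0.64 -1.86] w 0.0294
shift units [ 0.62 14.46  0.12]
turn units [0.   0.05 0.01]
```

arm_command --plan '[{"dx": 0, "dy": 0.5, "dz": 0.02, "wx": 0, "wy": 0.05, "wz": 0}, {"dx": 0, "dy": 1, "dz": 0, "wx": 0, "wy": 0, "wz": 0}, {"dx": 0, "dy": 1, "dz": 0, "wx": 0, "wy": 0, "wz": 0}, {"dx": 0, "dy": 1, "dz": 0, "wx": 0, "wy": 0, "wz": 0}, {"dx": 0, "dy": 1, "dz": 0, "wx": 0, "wy": 0, "wz": 0}, {"dx": 0, "dy": 1, "dz": 0, "wx": 0, "wy": 0, "wz": 0}, {"dx": 0, "dy": 1, "dz": 0, "wx": 0, "wy": 0, "wz": 0}, {"dx": 0, "dy": 1, "dz": 0, "wx": 0, "wy": 0, "wz": 0}, {"dx": 0, "dy": 1, "dz": 0, "wx": 0, "wy": 0, "wz": 0}, {"dx": 0, "dy": 1, "dz": 0, "wx": 0, "wy": 0, "wz": 0}, {"dx": 0, "dy": 1, "dz": 0, "wx": 0, "wy": 0, "wz": 0}, {"dx": 0, "dy": 1, "dz": 0, "wx": 0, "wy": 0, "wz": 0}, {"dx": 0, "dy": 1, "dz": 0, "wx": 0, "wy": 0, "wz": 0}, {"dx": 0, "dy": 1, "dz": 0, "wx": 0, "wy": 0, "wz": 0}, {"dx": 0, "dy": 0.5, "dz": 0, "wx": 0, "wy": 0, "wz": 0}, {"dx": 0, "dy": 0, "dz": 0, "wx": 0, "wy": 0, "wz": 0}, {"dx": 0, "dy": 0, "dz": 0, "wx": 0, "wy": 0, "wz": 0}, {"dx": 0, "dy": 0, "dz": 0, "wx": 0, "wy": 0, "wz": 0}]'

```text
time_s: 8.53
tcp_pos: [0.5505, -0.0894, 0.1588]
eef_rot: [-161.2, 88.1, 174.7]
contact_force: [-0.8, 1.0, -0.2]
gripper_width: 0.0295
```

```bash
python3 -c "
from h import *
need([.5825,-.046,.165],-24)
p,d,m=snap('wrist','w3'); np.savez('pics/w3m.npz',*m)
need()
p2,d,m2=snap('side','s3')
cv2.imwrite('pics/s3c.png',cv2.resize(p2[150:310,260:460,::-1],(750,600),interpolation=cv2.INTER_CUBIC))
"
```

```text
t 8.53 tcp [ 0.5505 -0.0894  0.1588] psi -24.18 xdir [-0.032  0.003 -0.999] F [-0.82  0.96 -0.18] w 0.0295
shift units [-0.35  2.63  0.56]
turn units [-0.04 -0.38  0.13]
t 8.58 tcp [ 0.5503 -0.0897  0.1588] psi -24.2 xdir [-0.032  0.003 -0.999] F [-0.74 -0.09 -0.71] w 0.0297
```

View pics/w3.png

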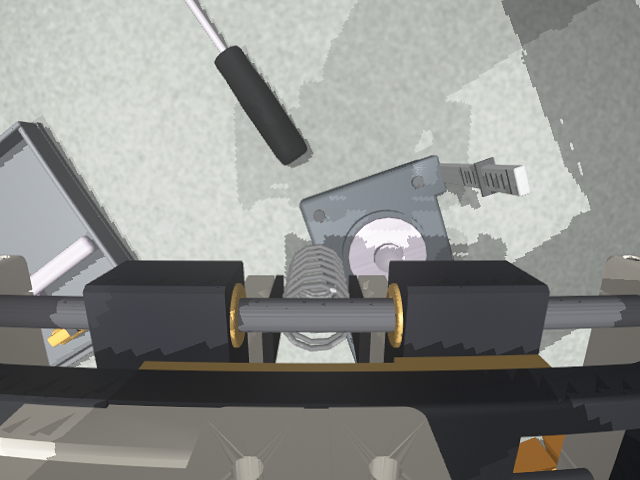

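View pics/s3c.png

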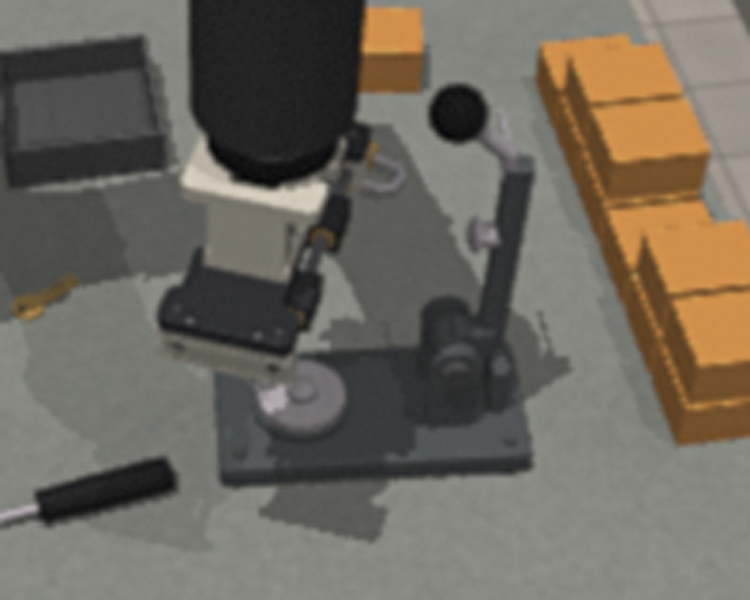

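```bash
python3 -c "
import cv2
a=cv2.imread('pics/w3.png')[180:350,260:460]; cv2.imwrite('pics/w3c.png',cv2.resize(a,(700,595),interpolation=cv2.INTER_CUBIC))"
```

View pics/w3c.png

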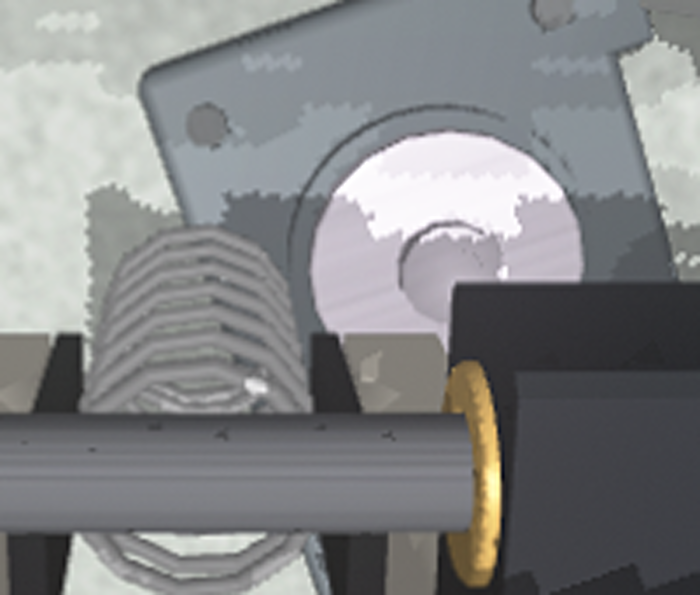

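```bash
python3 -c "
from h import *
from scipy.optimize import least_squares
z=np.load('pics/w3m.npz'); m=[z[k] for k in z.files]
a=np.linspace(0,2*np.pi,181); C=np.stack([np.cos(a),np.sin(a),0*a],1)
def f(q):
    p=proj('wrist',C*.03+[q[0],q[1],.04],m); return [p[:,0].min()-348.5,p[:,0].max()-426.2,p[:,1].min()-216.9]
s=least_squares(f,[.58,-.05]); print(s.x,s.fun)
s=r.get_state(); R=Ro.from_euler('xyz',s['eef_rot'],degrees=True).as_matrix()
T=np.array([.5505,-.0894,.1588])
# spring in tool frame: axis along -x tool, bottom at x=+.043
img=cv2.imread('pics/w3.png')
for X in (.043,.03,.0,-.017):
  P=T+(np.stack([0*a+X,.0139*np.cos(a),.0139*np.sin(a)],1))@R.T
  p=proj('wrist',P,m); print(X,p.min(0),p.max(0))
  cv2.polylines(img,[np.round(p*8).astype(np.int32)],True,(0,0,255),1,cv2.LINE_AA,3)
P=C*.03+[*least_squares(f,[.58,-.05]).x,.04]; cv2.polylines(img,[np.round(proj('wrist',P,m)*8).astype(np.int32)],True,(0,255,0),1,cv2.LINE_AA,3)
P=C*.009+[*least_squares(f,[.58,-.05]).x,.05]; cv2.polylines(img,[np.round(proj('wrist',P,m)*8).astype(np.int32)],True,(0,255,0),1,cv2.LINE_AA,3)
cv2.imwrite('pics/w3d.png',cv2.resize(img[180:350,260:460],(800,680)[:2] if 0 else (700,595),interpolation=cv2.INTER_CUBIC))
"
```

```text
[ 0.58114324 -0.04514323] [-0.39420772  0.39852789  0.01861468]
0.043 [291.34173117 247.01105275] [341.74313637 294.79190881]
0.03 [289.68823972 253.73698504] [343.45422126 304.37945022]
0.0 [284.88639862 273.41006314] [348.42011513 332.07581184]
-0.017 [281.31571387 288.19167899] [352.11188626 352.53550577]
```

View pics/w3d.png

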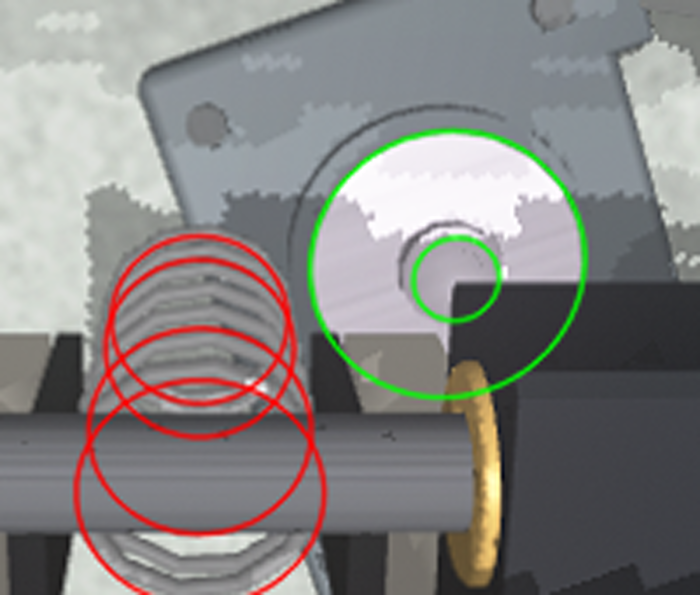

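```bash
python3 -c "
from h import *
need([.5815,-.0454,.15],-24)"
```

```text
t 8.63 tcp [ 0.5504 -0.0899  0.159 ] psi -24.22 xdir [-0.032  0.003 -0.999] F [-0.23 -0.25  0.09] w 0.0298
shift units [0.41 2.67 0.52]
turn units [-0.05 -0.38  0.13]
```

arm_command --plan '[{"dx": 0, "dy": 0.8, "dz": 0.2, "wx": 0, "wy": -0.2, "wz": 0.07}, {"dx": 0, "dy": 0.9, "dz": 0.15, "wx": 0, "wy": -0.2, "wz": 0.06}, {"dx": 0.1, "dy": 0.8, "dz": 0.15, "wx": 0, "wy": 0, "wz": 0}, {"dx": 0, "dy": 0.2, "dz": 0, "wx": 0, "wy": 0, "wz": 0}, {"dx": 0, "dy": 0, "dz": 0, "wx": 0, "wy": 0, "wz": 0}, {"dx": 0, "dy": 0, "dz": 0, "wx": 0, "wy": 0, "wz": 0}, {"dx": 0, "dy": 0, "dz": 0, "wx": 0, "wy": 0, "wz": 0}]'

```text
time_s: 9.22
tcp_pos: [0.5815, -0.0473, 0.1565]
eef_rot: [-20.0, 89.9, -44.6]
contact_force: [-0.6, 0.9, -1.0]
gripper_width: 0.0297
```

```bash
python3 -c "
from h import *
need([.5815,-.0454,.11],-24)"
```

```text
t 9.22 tcp [ 0.5815 -0.0473  0.1565] psi -24.55 xdir [ 0.001 -0.001 -1.   ] F [-0.63  0.92 -0.99] w 0.0297
shift units [ 2.33  0.09 -0.04]
turn units [-0.12  0.01  0.  ]
```

arm_command --plan '[{"dx": 0.5, "dy": 0.09, "dz": -0.04, "wx": -0.1, "wy": 0, "wz": 0}, {"dx": 0.5, "dy": 0, "dz": 0, "wx": 0, "wy": 0, "wz": 0}, {"dx": 0.5, "dy": 0, "dz": 0, "wx": 0, "wy": 0, "wz": 0}, {"dx": 0.5, "dy": 0, "dz": 0, "wx": 0, "wy": 0, "wz": 0}, {"dx": 0.2, "dy": 0, "dz": 0, "wx": 0, "wy": 0, "wz": 0}, {"dx": 0, "dy": 0, "dz": 0, "wx": 0, "wy": 0, "wz": 0}, {"dx": 0, "dy": 0, "dz": 0, "wx": 0, "wy": 0, "wz": 0}]'

```text
time_s: 9.8
tcp_pos: [0.5793, -0.0472, 0.1061]
eef_rot: [-132.6, 89.8, -156.8]
contact_force: [-0.2, 0.5, 0.3]
gripper_width: 0.0297
```

```bash
python3 -c "
from h import *
need([.5815,-.0454,.095],-24)
p2,d,m2=snap('side','s4'); p,d,m=snap('wrist','w4')
a=cv2.resize(p2[180:300,290:410,::-1],(400,400),interpolation=cv2.INTER_CUBIC)
b=cv2.resize(p[200:360,240:400,::-1],(400,400),interpolation=cv2.INTER_CUBIC)
cv2.imwrite('pics/s4c.png',np.hstack([a,b]))
"
```

```text
t 9.8 tcp [ 0.5793 -0.0472  0.1061] psi -24.18 xdir [-0.003 -0.001 -1.   ] F [-0.23  0.5   0.33] w 0.0297
shift units [0.55 0.13 0.06]
turn units [-0.04 -0.03  0.03]
```

View pics/s4c.png

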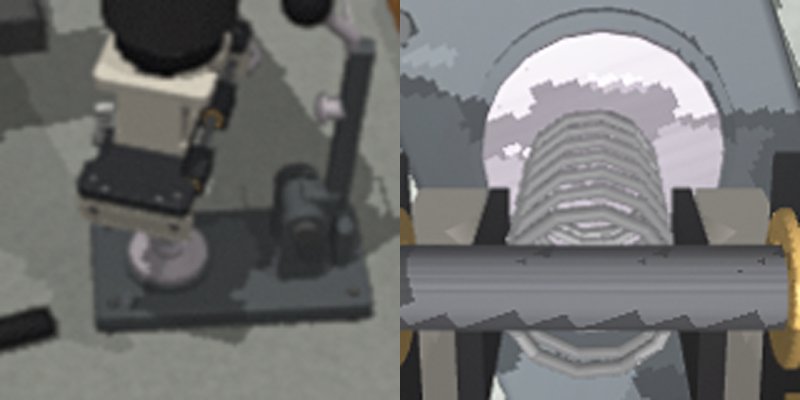

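arm_command --plan '[{"dx": 0.2, "dy": 0.13, "dz": 0.06, "wx": -0.04, "wy": -0.03, "wz": 0.03}, {"dx": 0.1, "dy": 0, "dz": 0, "wx": 0, "wy": 0, "wz": 0}, {"dx": 0, "dy": 0, "dz": 0, "wx": 0, "wy": 0, "wz": 0}, {"dx": 0, "dy": 0, "dz": 0, "wx": 0, "wy": 0, "wz": 0}]'

```text
time_s: 10.23
tcp_pos: [0.5832, -0.0448, 0.1015]
eef_rot: [33.7, 89.7, 9.8]
contact_force: [-0.4, 0.2, -0.8]
gripper_width: 0.0298
```

```bash
python3 -c "
from h import *
need([.5815,-.0454,.085],-24)
p,d,m=snap('wrist','w5')
z=m
a=np.linspace(0,2*np.pi,181); C=np.stack([np.cos(a),np.sin(a),0*a],1)
img=p[:,:,::-1].copy()
cv2.polylines(img,[np.round(proj('wrist',C*.03+[.5811,-.0451,.04],m)*8).astype(np.int32)],True,(0,255,0),1,cv2.LINE_AA,3)
s=r.get_state(); R=Ro.from_euler('xyz',s['eef_rot'],degrees=True).as_matrix()
P=s['tcp_pos']+(np.stack([0*a+.043,.015*np.cos(a),.015*np.sin(a)],1))@R.T
cv2.polylines(img,[np.round(proj('wrist',P,m)*8).astype(np.int32)],True,(0,0,255),1,cv2.LINE_AA,3)
cv2.imwrite('pics/w5c.png',cv2.resize(img[200:360,240:400],(600,600),interpolation=cv2.INTER_CUBIC))
"
```

```text
t 10.23 tcp [ 0.5832 -0.0448  0.1015] psi -23.95 xdir [ 0.004  0.001 -1.   ] F [-0.38  0.19 -0.76] w 0.0298
shift units [ 0.82 -0.07 -0.07]
turn units [ 0.01  0.05 -0.03]
```

View pics/w5c.png

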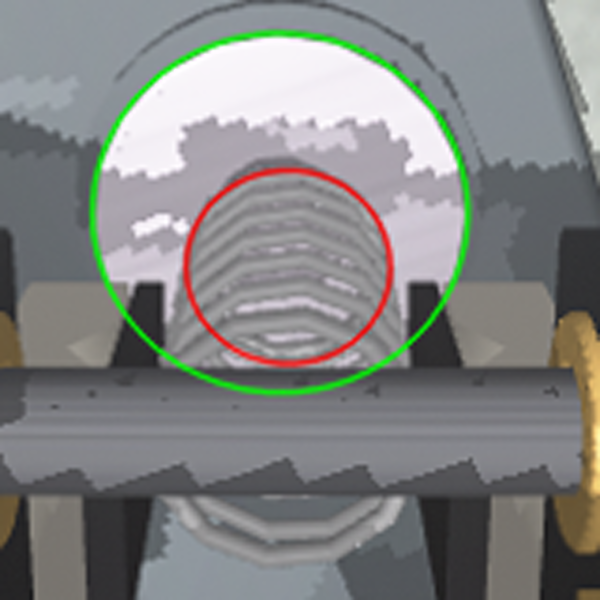

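```bash
python3 -c "
import cv2,numpy as np
a=cv2.imread('pics/w3.png')[235:300,275:360];b=cv2.imread('pics/w5.png')[235:300,275:360];c=cv2.imread('pics/w4.png')[235:300,275:360]
f=lambda x:cv2.resize(x,(390,298),interpolation=cv2.INTER_CUBIC)
cv2.imwrite('pics/cmp.png',np.vstack([np.hstack([f(a),f(c)]),np.hstack([f(b),f(b)])]))"
```

```text
(no output)
```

View pics/cmp.png

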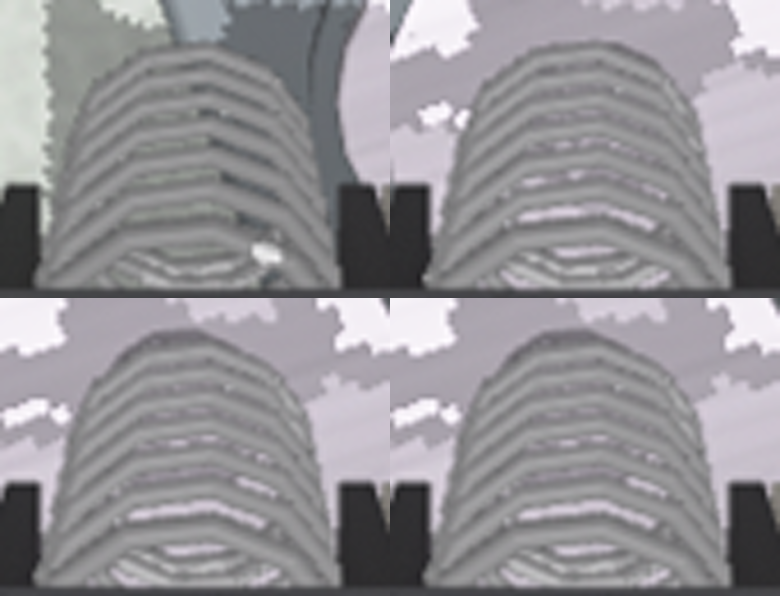

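arm_command --plan '[{"dx": 0.15, "dy": -0.06, "dz": -0.04, "wx": 0, "wy": 0.05, "wz": -0.03}, {"dx": 0.05, "dy": 0, "dz": 0, "wx": 0, "wy": 0, "wz": 0}, {"dx": 0, "dy": 0, "dz": 0, "wx": 0, "wy": 0, "wz": 0}, {"dx": 0, "dy": 0, "dz": 0, "wx": 0, "wy": 0, "wz": 0}]'

```text
time_s: 10.62
tcp_pos: [0.582, -0.0456, 0.0976]
eef_rot: [125.0, 90.0, 101.1]
contact_force: [-0.5, -0.5, -0.8]
gripper_width: 0.03
```

```bash
python3 -c "
from h import *
need([.582,-.0452,.084],-24)
p,d,m=snap('wrist','w6')
cv2.imwrite('pics/w6c.png',cv2.resize(p[200:360,240:400,::-1],(600,600),interpolation=cv2.INTER_CUBIC))
"
```

```text
t 10.62 tcp [ 0.582  -0.0456  0.0976] psi -23.95 xdir [-0.  0. -1.] F [-0.48 -0.47 -0.78] w 0.03
shift units [ 0.68  0.02 -0.01]
turn units [ 0.01 -0.   -0.  ]
```

View pics/w6c.png

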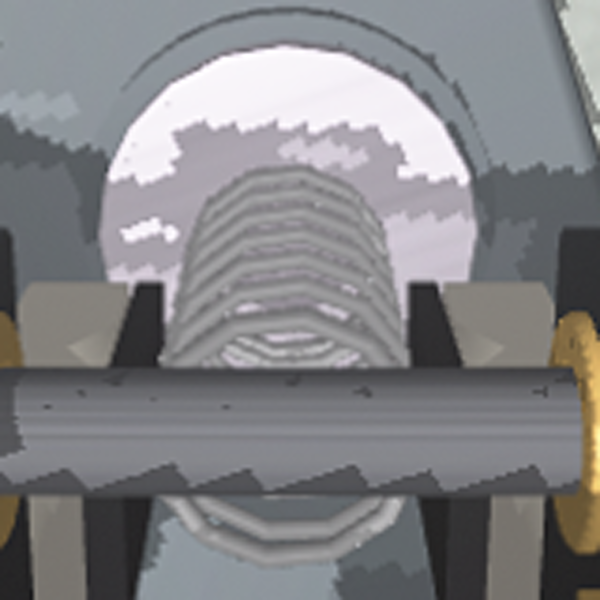

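arm_command --plan '[{"dx": 0.25, "dy": 0, "dz": 0, "wx": 0, "wy": 0, "wz": 0}, {"dx": 0.15, "dy": 0, "dz": 0, "wx": 0, "wy": 0, "wz": 0}, {"dx": 0, "dy": 0, "dz": 0, "wx": 0, "wy": 0, "wz": 0}, {"dx": 0, "dy": 0, "dz": 0, "wx": 0, "wy": 0, "wz": 0}]'

```text
time_s: 11.0
tcp_pos: [0.582, -0.0456, 0.0888]
eef_rot: [87.8, 90.0, 63.8]
contact_force: [-0.4, -0.5, -0.5]
gripper_width: 0.0299
```

```bash
python3 -c "
from h import *
need([.582,-.0452,.084],-24)"
```

```text
t 11.0 tcp [ 0.582  -0.0456  0.0888] psi -23.95 xdir [ 0.  0. -1.] F [-0.37 -0.45 -0.53] w 0.0299
shift units [ 0.24  0.02 -0.01]
turn units [ 0.01  0.   -0.  ]
```

arm_command --plan '[{"dx": 0.2, "dy": 0, "dz": 0, "wx": 0, "wy": 0, "wz": 0}, {"dx": 0.04, "dy": 0, "dz": 0, "wx": 0, "wy": 0, "wz": 0}, {"dx": 0, "dy": 0, "dz": 0, "wx": 0, "wy": 0, "wz": 0}, {"dx": 0, "dy": 0, "dz": 0, "wx": 0, "wy": 0, "wz": 0}]'

```text
time_s: 11.33
tcp_pos: [0.5819, -0.0456, 0.0831]
eef_rot: [178.7, 90.0, 154.7]
contact_force: [0.6, 0.1, -1.3]
gripper_width: 0.0299
```

```bash
python3 -c "
from h import *
need([.582,-.0452,.084],-24)
p,d,m=snap('wrist','w7')
cv2.imwrite('pics/w7c.png',cv2.resize(p[200:360,240:400,::-1],(600,600),interpolation=cv2.INTER_CUBIC))"
```

```text
t 11.33 tcp [ 0.5819 -0.0456  0.0831] psi -23.95 xdir [-0.  0. -1.] F [ 0.55  0.07 -1.35] w 0.0299
shift units [-0.04  0.02 -0.  ]
turn units [ 0.01 -0.01 -0.  ]
```

View pics/w7c.png

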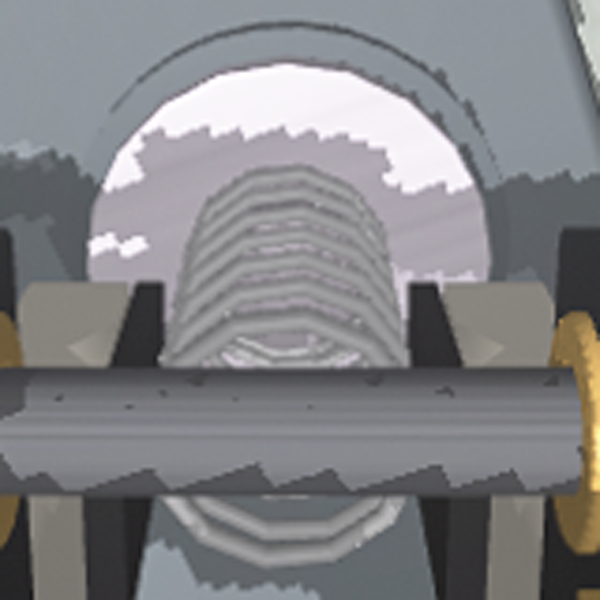

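arm_command --plan '[{"dx": 0.03, "dy": 0, "dz": 0, "wx": 0, "wy": 0, "wz": 0}, {"dx": 0, "dy": 0, "dz": 0, "wx": 0, "wy": 0, "wz": 0}, {"dx": 0, "dy": 0, "dz": 0, "wx": 0, "wy": 0, "wz": 0}, {"dx": 0, "dy": 0, "dz": 0, "wx": 0, "wy": 0, "wz": 0}, {"dx": 0, "dy": 0, "dz": 0, "wx": 0, "wy": 0, "wz": 0}, {"dx": -0.3, "dy": 0, "dz": 0, "wx": 0, "wy": 0, "wz": 0}, {"dx": -0.6, "dy": 0, "dz": 0, "wx": 0, "wy": 0, "wz": 0}, {"dx": -0.7, "dy": 0, "dz": 0, "wx": 0, "wy": 0, "wz": 0}, {"dx": -0.7, "dy": 0, "dz": 0, "wx": 0, "wy": 0, "wz": 0}, {"dx": -0.7, "dy": 0, "dz": 0, "wx": 0, "wy": 0, "wz": 0}, {"dx": -0.7, "dy": 0, "dz": 0, "wx": 0, "wy": 0, "wz": 0}, {"dx": 0, "dy": 0, "dz": 0, "wx": 0, "wy": 0, "wz": 0}]' --fingers -0.2

```text
time_s: 12.38
tcp_pos: [0.582, -0.0459, 0.1622]
eef_rot: [-106.7, 90.0, -130.6]
contact_force: [0.2, 0.5, 1.4]
gripper_width: 0.0527
```

```bash
python3 -c "
from h import *
need([.582,-.0452,.084],-24)
p,d,m=snap('wrist','w8');p2,d,m=snap('side','s8');
a=cv2.resize(p2[180:300,290:410,::-1],(400,400),interpolation=cv2.INTER_CUBIC)
b=cv2.resize(p[180:340,240:400,::-1],(400,400),interpolation=cv2.INTER_CUBIC)
cv2.imwrite('pics/w8c.png',np.hstack([a,b]))"
```

```text
t 12.38 tcp [ 0.582  -0.0459  0.1622] psi -23.93 xdir [-0.001 -0.001 -1.   ] F [0.17 0.48 1.39] w 0.0527
shift units [ 3.91  0.04 -0.01]
turn units [ 0.02 -0.    0.01]
```

View pics/w8c.png

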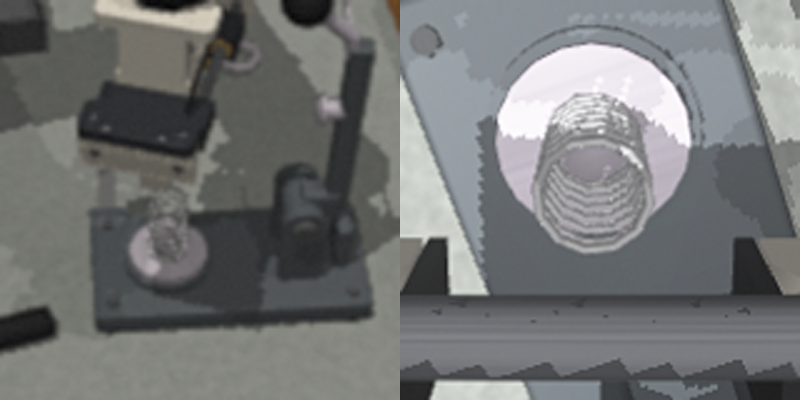

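arm_command --plan '[{"dx": -0.6, "dy": 0, "dz": 0, "wx": 0, "wy": 0, "wz": 0}, {"dx": -1, "dy": 0, "dz": 0, "wx": 0, "wy": 0, "wz": 0}, {"dx": -1, "dy": 0, "dz": 0, "wx": 0, "wy": 0, "wz": 0}, {"dx": -1, "dy": 0, "dz": 0, "wx": 0, "wy": 0, "wz": 0}, {"dx": -1, "dy": 0, "dz": 0, "wx": -0.6, "wy": 0, "wz": 0}, {"dx": -1, "dy": 0, "dz": 0, "wx": -0.8, "wy": 0, "wz": 0}, {"dx": -1, "dy": 0, "dz": 0, "wx": -0.8, "wy": 0, "wz": 0}, {"dx": -1, "dy": 0, "dz": 0, "wx": -0.8, "wy": 0, "wz": 0}, {"dx": -0.7, "dy": 0, "dz": 0, "wx": -0.8, "wy": 0, "wz": 0}, {"dx": -0.3, "dy": 0, "dz": 0, "wx": -0.5, "wy": 0, "wz": 0}, {"dx": 0, "dy": 0, "dz": 0, "wx": 0, "wy": 0, "wz": 0}, {"dx": 0, "dy": 0, "dz": 0, "wx": 0, "wy": 0, "wz": 0}]' --fingers 1 --force 15

```text
time_s: 13.48
tcp_pos: [0.5765, -0.046, 0.3266]
eef_rot: [-172.7, 88.6, -176.2]
contact_force: [-0.5, 0.8, 0.2]
gripper_width: 0.0007
```

```bash
python3 -c "
from h import *
need([.706,-.0545,.34],-4)"
```

```text
t 13.48 tcp [ 0.5765 -0.046   0.3266] psi -3.5 xdir [-0.025 -0.002 -1.   ] F [-0.48  0.81  0.22] w 0.0007
shift units [-0.83 -0.03  6.47]
turn units [ 0.11 -0.31  0.04]
```

arm_command --plan '[{"dx": -0.8, "dy": 0, "dz": 0, "wx": 0.1, "wy": -0.3, "wz": 0}, {"dx": -0.4, "dy": 0, "dz": 0.3, "wx": 0, "wy": 0, "wz": 0}, {"dx": 0, "dy": 0, "dz": 0.8, "wx": 0, "wy": 0, "wz": 0}, {"dx": 0, "dy": 0, "dz": 1, "wx": 0, "wy": 0, "wz": 0}, {"dx": 0, "dy": 0, "dz": 1, "wx": 0, "wy": 0, "wz": 0}, {"dx": 0, "dy": 0, "dz": 1, "wx": 0, "wy": 0, "wz": 0}, {"dx": 0, "dy": 0, "dz": 1, "wx": 0, "wy": 0, "wz": 0}, {"dx": 0, "dy": 0, "dz": 0.9, "wx": 0, "wy": 0, "wz": 0}, {"dx": 0, "dy": 0, "dz": 0.4, "wx": 0, "wy": 0, "wz": 0}, {"dx": 0, "dy": 0, "dz": 0, "wx": 0, "wy": 0, "wz": 0}, {"dx": 0, "dy": 0, "dz": 0, "wx": 0, "wy": 0, "wz": 0}]'

```text
time_s: 14.4
tcp_pos: [0.7098, -0.0563, 0.3521]
eef_rot: [-85.1, 89.7, -89.8]
contact_force: [-0.5, -0.1, 0.1]
gripper_width: 0.0006
```

```bash
python3 -c "
from h import *
need([.706,-.0545,.288],-4)
p,d,m=snap('side','s9');p,d,m=snap('wrist','w9')"
```

```text
t 14.4 tcp [ 0.7098 -0.0563  0.3521] psi -4.68 xdir [ 0.    -0.005 -1.   ] F [-0.54 -0.09  0.15] w 0.0006
shift units [ 3.2   0.09 -0.2 ]
turn units [-0.15  0.    0.06]
```

View pics/s9.png

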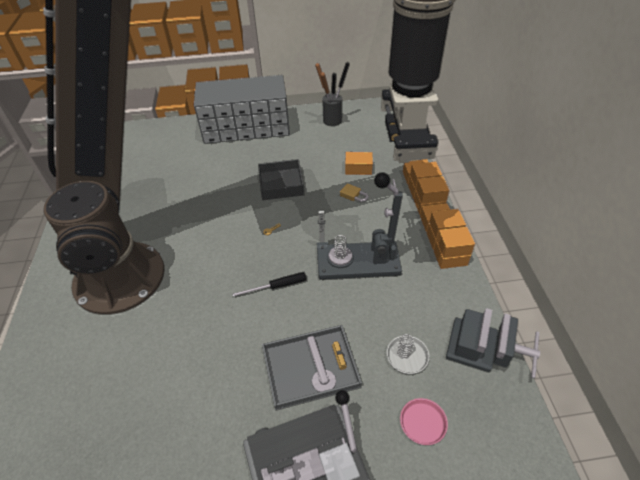

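View pics/w9.png

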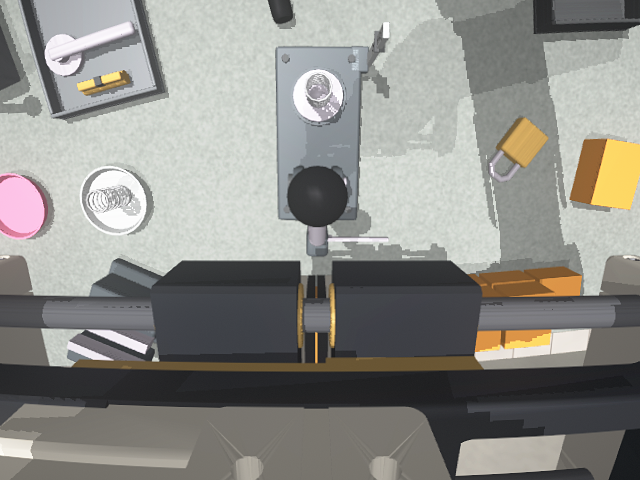

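```bash
python3 -c "
from h import *
m=cm('wrist');p=atz('wrist',(317.7,195.5),.285,m); print(p, atz('wrist',(318,96),.04,m))
print(p-[.0,0,0])
need([.706,-.0545,.288],-4)"
```

```text
[ 0.67057406 -0.05267651  0.285     ] [ 0.5821078  -0.04533521  0.04      ]
[ 0.67057406 -0.05267651  0.285     ]
t 14.5 tcp [ 0.7092 -0.0562  0.3524] psi -4.65 xdir [ 0.    -0.005 -1.   ] F [0.13 0.02 0.2 ] w 0.0006
shift units [ 3.22  0.08 -0.17]
turn units [-0.14  0.01  0.06]
```

arm_command --plan '[{"dx": 0.5, "dy": 0.08, "dz": 0, "wx": -0.14, "wy": 0, "wz": 0.06}, {"dx": 0.8, "dy": 0, "dz": 0, "wx": 0, "wy": 0, "wz": 0}, {"dx": 0.8, "dy": 0, "dz": 0, "wx": 0, "wy": 0, "wz": 0}, {"dx": 0.6, "dy": 0, "dz": 0, "wx": 0, "wy": 0, "wz": 0}, {"dx": 0.3, "dy": 0, "dz": 0, "wx": 0, "wy": 0, "wz": 0}, {"dx": 0, "dy": 0, "dz": 0, "wx": 0, "wy": 0, "wz": 0}, {"dx": 0, "dy": 0, "dz": 0, "wx": 0, "wy": 0, "wz": 0}]'

```text
time_s: 15.08
tcp_pos: [0.7052, -0.0534, 0.2925]
eef_rot: [31.1, 89.6, 27.3]
contact_force: [-0.4, 0.0, 0.5]
gripper_width: 0.0005
```

```bash
python3 -c "
from h import *
need([.706,-.0545,.288],-4)
p,d,m=snap('wrist','w10');p2,d,m=snap('side','s10');
cv2.imwrite('pics/w10c.png',np.hstack([cv2.resize(p2[130:280,310:460,::-1],(400,400)),cv2.resize(p[120:320,220:420,::-1],(400,400))]))"
```

```text
t 15.08 tcp [ 0.7052 -0.0534  0.2925] psi -3.78 xdir [ 0.007  0.003 -1.   ] F [-0.38  0.    0.49] w 0.0005
shift units [ 0.23 -0.05  0.04]
turn units [ 0.05  0.08 -0.05]
```

View pics/w10c.png

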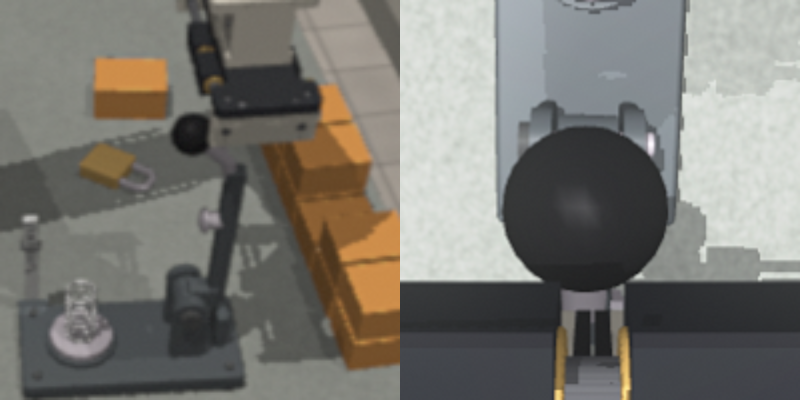

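```bash
cat >> h.py <<'E'
ey=np.array([.9973,-.0733]); SEAT=np.array([.5815,-.0453])
def tcp_for(b):
    s,c=np.sin(b),np.cos(b)
    bx=.1-.2*c-.016*s; bz=.085+.2*s-.016*c   # rel seat along tester x
    x=bx+.0275*s; z=bz+.011+.018*c-.004*s
    return np.array([*(SEAT+ey*x),z]),(bx,bz)
E
python3 -c "
from h import *
prev=None
for b in np.arange(1.6,.1,-.1):
    t,bb=tcp_for(b); print(round(b,2),np.round(t,4),np.round(bb,3), '' if prev is None else (np.round((prev[2]-t[2])/.02,2),np.round((t[:2]-prev[:2])@ey/.02,2))); prev=t
need(tcp_for(1.6)[0],-4.2)"
```

```text
1.6 [ 0.6985 -0.0539  0.2919] [0.09  0.285] 
1.5 [ 0.6786 -0.0524  0.2917] [0.07  0.283] (np.float64(0.01), np.float64(-1.0))
1.4 [ 0.6586 -0.051   0.2895] [0.05  0.279] (np.float64(0.11), np.float64(-1.0))
1.3 [ 0.6389 -0.0495  0.2854] [0.031 0.273] (np.float64(0.2), np.float64(-0.99))
1.2 [ 0.6196 -0.0481  0.2794] [0.013 0.266] (np.float64(0.3), np.float64(-0.97))
1.1 [ 0.601  -0.0467  0.2716] [-0.005  0.256] (np.float64(0.39), np.float64(-0.94))
1.0 [ 0.5831 -0.0454  0.262 ] [-0.022  0.245] (np.float64(0.48), np.float64(-0.9))
0.9 [ 0.5662 -0.0442  0.2508] [-0.037  0.232] (np.float64(0.56), np.float64(-0.85))
0.8 [ 0.5505 -0.043   0.238 ] [-0.051  0.217] (np.float64(0.64), np.float64(-0.79))
0.7 [ 0.5361 -0.042   0.2238] [-0.063  0.202] (np.float64(0.71), np.float64(-0.72))
0.6 [ 0.5231 -0.041   0.2083] [-0.074  0.185] (np.float64(0.77), np.float64(-0.65))
0.5 [ 0.5117 -0.0402  0.1917] [-0.083  0.167] (np.float64(0.83), np.float64(-0.57))
0.4 [ 0.502  -0.0395  0.1742] [-0.09   0.148] (np.float64(0.88), np.float64(-0.49))
0.3 [ 0.4941 -0.0389  0.1558] [-0.096  0.129] (np.float64(0.92), np.float64(-0.4))
0.2 [ 0.488  -0.0384  0.1369] [-0.099  0.109] (np.float64(0.95), np.float64(-0.3))
t 15.18 tcp [ 0.7056 -0.0534  0.293 ] psi -3.79 xdir [ 0.007  0.003 -1.   ] F [-0.56 -0.15  0.76] w 0.0005
shift units [ 0.06 -0.05 -0.35]
turn units [ 0.09  0.09 -0.05]
```

arm_command --plan '[{"dx": 0.1, "dy": -0.05, "dz": -0.2, "wx": 0.09, "wy": 0.09, "wz": -0.05}, {"dx": 0, "dy": 0, "dz": -0.25, "wx": 0, "wy": 0, "wz": 0}, {"dx": 0, "dy": 0, "dz": -0.4, "wx": 0, "wy": 0, "wz": 0}, {"dx": 0, "dy": 0, "dz": -0.5, "wx": 0, "wy": 0, "wz": 0}, {"dx": 0.05, "dy": 0, "dz": -0.5, "wx": 0, "wy": 0, "wz": 0}, {"dx": 0.05, "dy": 0, "dz": -0.5, "wx": 0, "wy": 0, "wz": 0}, {"dx": 0.1, "dy": 0, "dz": -0.5, "wx": 0, "wy": 0, "wz": 0}, {"dx": 0.1, "dy": 0, "dz": -0.5, "wx": 0, "wy": 0, "wz": 0}, {"dx": 0.05, "dy": 0, "dz": -0.2, "wx": 0, "wy": 0, "wz": 0}]'

```text
time_s: 15.93
tcp_pos: [0.6303, -0.0486, 0.287]
eef_rot: [10.8, 89.5, 6.5]
contact_force: [1.1, -0.3, -0.9]
gripper_width: 0.0003
```

```bash
python3 -c "
from h import *
need(tcp_for(1.2)[0],-4.2)
p,d,m=snap('wrist','w11');p2,d,m=snap('side','s11');
cv2.imwrite('pics/w11c.png',np.hstack([cv2.resize(p2[130:280,310:460,::-1],(400,400)),cv2.resize(p[120:320,220:420,::-1],(400,400))]))"
```

```text
t 15.93 tcp [ 0.6303 -0.0486  0.287 ] psi -4.23 xdir [ 0.009  0.001 -1.   ] F [ 1.07 -0.26 -0.92] w 0.0003
shift units [ 0.37 -0.02 -0.54]
turn units [-0.01  0.11 -0.02]
```

View pics/w11c.png

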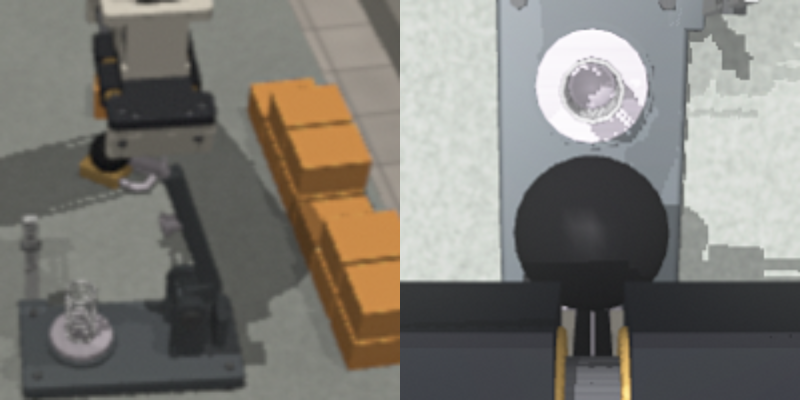

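arm_command --plan '[{"dx": 0.35, "dy": 0, "dz": -0.5, "wx": 0, "wy": 0.11, "wz": 0}, {"dx": 0.2, "dy": 0, "dz": -0.47, "wx": 0, "wy": 0, "wz": 0}, {"dx": 0.2, "dy": 0, "dz": -0.47, "wx": 0, "wy": 0, "wz": 0}, {"dx": 0.24, "dy": 0, "dz": -0.45, "wx": 0, "wy": 0, "wz": 0}, {"dx": 0.24, "dy": 0, "dz": -0.45, "wx": 0, "wy": 0, "wz": 0}, {"dx": 0.28, "dy": 0, "dz": -0.43, "wx": 0, "wy": 0, "wz": 0}, {"dx": 0.28, "dy": 0, "dz": -0.42, "wx": 0, "wy": 0, "wz": 0}, {"dx": 0.3, "dy": 0, "dz": -0.4, "wx": 0, "wy": 0, "wz": 0}]'

```text
time_s: 16.7
tcp_pos: [0.5613, -0.0429, 0.2467]
eef_rot: [11.1, 89.3, 6.9]
contact_force: [1.3, 0.2, -0.5]
gripper_width: 0.0007
```

```bash
python3 -c "
from h import *
need(tcp_for(.8)[0],-4.2)
need(tcp_for(.7)[0],-4.2)"
```

```text
t 16.7 tcp [ 0.5613 -0.0429  0.2467] psi -4.19 xdir [ 0.012  0.001 -1.   ] F [ 1.32  0.18 -0.54] w 0.0007
shift units [ 0.43 -0.05 -0.54]
turn units [ 0.    0.15 -0.03]
t 16.7 tcp [ 0.5613 -0.0429  0.2467] psi -4.19 xdir [ 0.012  0.001 -1.   ] F [ 1.32  0.18 -0.54] w 0.0007
shift units [ 1.13 -0.05 -1.27]
turn units [ 0.    0.15 -0.03]
```

arm_command --plan '[{"dx": 0.35, "dy": -0.05, "dz": -0.45, "wx": 0, "wy": 0.15, "wz": 0}, {"dx": 0.38, "dy": 0, "dz": -0.4, "wx": 0, "wy": 0, "wz": 0}, {"dx": 0.35, "dy": 0, "dz": -0.38, "wx": 0, "wy": 0, "wz": 0}, {"dx": 0.37, "dy": 0, "dz": -0.35, "wx": 0, "wy": 0, "wz": 0}, {"dx": 0.39, "dy": 0, "dz": -0.34, "wx": 0, "wy": 0, "wz": 0}, {"dx": 0.41, "dy": 0, "dz": -0.3, "wx": 0, "wy": 0, "wz": 0}, {"dx": 0.42, "dy": 0, "dz": -0.28, "wx": 0, "wy": 0, "wz": 0}]'

```text
time_s: 17.28
tcp_pos: [0.5099, -0.0401, 0.1921]
eef_rot: [40.2, 89.8, 36.1]
contact_force: [1.1, 0.2, 0.8]
gripper_width: 0.0004
```

```bash
python3 -c "
from h import *
need(tcp_for(.5)[0],-4.2)
need(tcp_for(.4)[0],-4.2)
p,d,m=snap('wrist','w12');p2,d,m=snap('side','s12');
cv2.imwrite('pics/w12c.png',np.hstack([cv2.resize(p2[150:300,270:420,::-1],(400,400)),cv2.resize(p[120:320,220:420,::-1],(400,400))]))"
```

```text
t 17.28 tcp [ 0.5099 -0.0401  0.1921] psi -4.13 xdir [ 0.004  0.003 -1.   ] F [1.1  0.21 0.79] w 0.0004
shift units [0.02 0.   0.09]
turn units [ 0.02  0.04 -0.04]
t 17.28 tcp [ 0.5099 -0.0401  0.1921] psi -4.13 xdir [ 0.004  0.003 -1.   ] F [1.1  0.21 0.79] w 0.0004
shift units [ 0.89  0.   -0.4 ]
turn units [ 0.02  0.04 -0.04]
```

View pics/w12c.png

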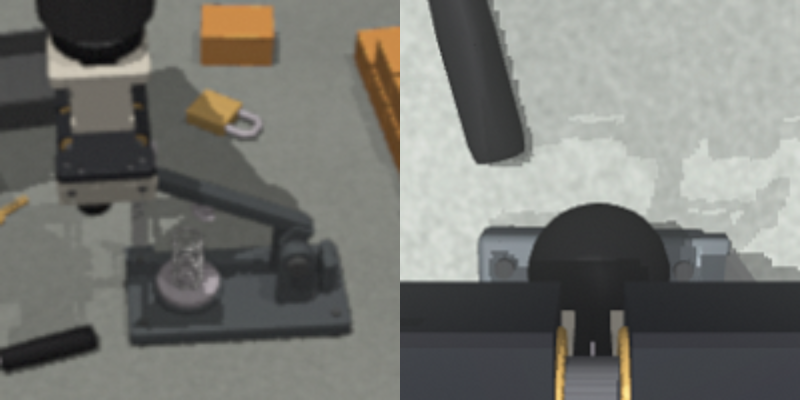

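arm_command --plan '[{"dx": 0.43, "dy": 0, "dz": -0.15, "wx": 0, "wy": 0.04, "wz": 0}, {"dx": 0.45, "dy": 0, "dz": -0.22, "wx": 0, "wy": 0, "wz": 0}, {"dx": 0.45, "dy": 0, "dz": -0.2, "wx": 0, "wy": 0, "wz": 0}, {"dx": 0.45, "dy": 0, "dz": -0.18, "wx": 0, "wy": 0, "wz": 0}, {"dx": 0.4, "dy": 0, "dz": -0.15, "wx": 0, "wy": 0, "wz": 0}, {"dx": 0, "dy": 0, "dz": 0, "wx": 0, "wy": 0, "wz": 0}, {"dx": 0, "dy": 0, "dz": 0, "wx": 0, "wy": 0, "wz": 0}]'

```text
time_s: 17.97
tcp_pos: [0.4898, -0.0389, 0.1445]
eef_rot: [152.2, 89.8, 148.1]
contact_force: [1.5, -0.2, 1.9]
gripper_width: 0.0006
```

```bash
python3 -c "
from h import *
need(tcp_for(.2)[0],-4.2)
need(tcp_for(.0)[0],-4.2)
p,d,m=snap('wrist','w13');p2,d,m=snap('side','s13');
cv2.imwrite('pics/w13c.png',np.hstack([cv2.resize(p2[150:300,270:420,::-1],(400,400)),cv2.resize(p[120:320,220:420,::-1],(400,400))]))"
```

```text
t 17.97 tcp [ 0.4898 -0.0389  0.1445] psi -4.09 xdir [-0.003  0.002 -1.   ] F [ 1.46 -0.23  1.92] w 0.0006
shift units [ 0.38  0.02 -0.09]
turn units [ 0.02 -0.03 -0.02]
t 17.97 tcp [ 0.4898 -0.0389  0.1445] psi -4.09 xdir [-0.003  0.002 -1.   ] F [ 1.46 -0.23  1.92] w 0.0006
shift units [ 2.33  0.02 -0.4 ]
turn units [ 0.02 -0.03 -0.02]
```

View pics/w13c.png

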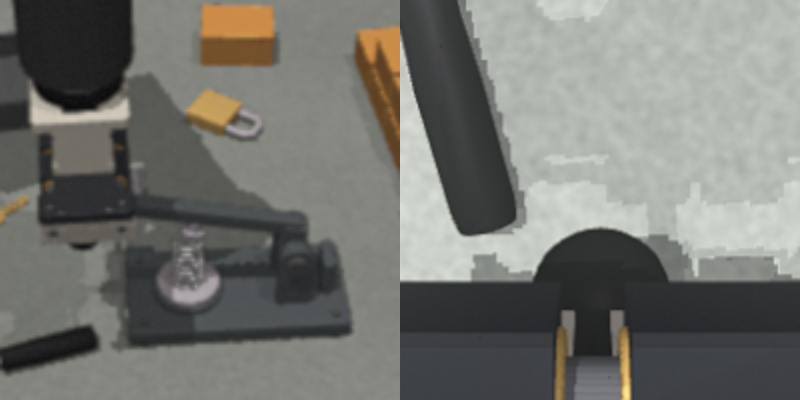

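arm_command --plan '[{"dx": 0.3, "dy": 0, "dz": -0.1, "wx": 0, "wy": 0, "wz": 0}, {"dx": 0.3, "dy": 0, "dz": -0.08, "wx": 0, "wy": 0, "wz": 0}, {"dx": 0.25, "dy": 0, "dz": -0.05, "wx": 0, "wy": 0, "wz": 0}, {"dx": 0.2, "dy": 0, "dz": -0.05, "wx": 0, "wy": 0, "wz": 0}, {"dx": 0, "dy": 0, "dz": 0, "wx": 0, "wy": 0, "wz": 0}, {"dx": 0, "dy": 0, "dz": 0, "wx": 0, "wy": 0, "wz": 0}]'

```text
time_s: 18.57
tcp_pos: [0.4849, -0.0385, 0.123]
eef_rot: [101.1, 89.9, 97.0]
contact_force: [0.6, 0.4, 2.5]
gripper_width: 0.0004
```

```bash
python3 -c "
from h import *
need(tcp_for(.1)[0],-4.2)
need(tcp_for(.0)[0],-4.2)"
```

```text
t 18.57 tcp [ 0.4849 -0.0385  0.123 ] psi -4.09 xdir [-0.     0.002 -1.   ] F [0.61 0.39 2.47] w 0.0004
shift units [ 0.27  0.01 -0.05]
turn units [ 0.02 -0.   -0.02]
t 18.57 tcp [ 0.4849 -0.0385  0.123 ] psi -4.09 xdir [-0.     0.002 -1.   ] F [0.61 0.39 2.47] w 0.0004
shift units [ 1.25  0.01 -0.16]
turn units [ 0.02 -0.   -0.02]
```

arm_command --plan '[{"dx": 0.2, "dy": 0, "dz": -0.03, "wx": 0, "wy": 0, "wz": 0}, {"dx": 0.2, "dy": 0, "dz": -0.02, "wx": 0, "wy": 0, "wz": 0}, {"dx": 0.15, "dy": 0, "dz": -0.02, "wx": 0, "wy": 0, "wz": 0}, {"dx": 0, "dy": 0, "dz": 0, "wx": 0, "wy": 0, "wz": 0}, {"dx": 0, "dy": 0, "dz": 0, "wx": 0, "wy": 0, "wz": 0}]'

```text
time_s: 18.98
tcp_pos: [0.4837, -0.0384, 0.1118]
eef_rot: [74.6, 89.9, 70.6]
contact_force: [-0.8, 0.7, 5.5]
gripper_width: 0.0003
```

```bash
python3 -c "
from h import *
need(tcp_for(.0)[0],-4.2)"
```

```text
t 18.98 tcp [ 0.4837 -0.0384  0.1118] psi -4.06 xdir [ 0.001  0.002 -1.   ] F [-0.76  0.75  5.51] w 0.0003
shift units [ 0.69  0.01 -0.1 ]
turn units [ 0.03  0.01 -0.02]
```

arm_command --plan '[{"dx": 0.2, "dy": 0, "dz": -0.02, "wx": 0, "wy": 0, "wz": 0}, {"dx": 0.2, "dy": 0, "dz": -0.02, "wx": 0, "wy": 0, "wz": 0}, {"dx": 0.15, "dy": 0, "dz": -0.01, "wx": 0, "wy": 0, "wz": 0}, {"dx": 0, "dy": 0, "dz": 0, "wx": 0, "wy": 0, "wz": 0}, {"dx": 0, "dy": 0, "dz": 0, "wx": 0, "wy": 0, "wz": 0}]'

```text
time_s: 19.4
tcp_pos: [0.4831, -0.0383, 0.1018]
eef_rot: [41.8, 89.9, 37.8]
contact_force: [-2.2, 1.1, 8.2]
gripper_width: 0.0004
```

```bash
python3 -c "
from h import *
need(tcp_for(-.05)[0],-4.2)"
```

```text
t 19.4 tcp [ 0.4831 -0.0383  0.1018] psi -4.02 xdir [ 0.002  0.001 -1.   ] F [-2.19  1.08  8.15] w 0.0004
shift units [ 0.68  0.01 -0.09]
turn units [ 0.04  0.02 -0.02]
```

arm_command --plan '[{"dx": 0.15, "dy": 0, "dz": -0.02, "wx": 0, "wy": 0, "wz": 0}, {"dx": 0.15, "dy": 0, "dz": -0.02, "wx": 0, "wy": 0, "wz": 0}, {"dx": 0.1, "dy": 0, "dz": -0.01, "wx": 0, "wy": 0, "wz": 0}, {"dx": 0, "dy": 0, "dz": 0, "wx": 0, "wy": 0, "wz": 0}]'

```text
time_s: 19.73
tcp_pos: [0.483, -0.0383, 0.0954]
eef_rot: [18.2, 89.8, 14.2]
contact_force: [-4.0, 1.6, 9.9]
gripper_width: 0.0004
```

```bash
python3 -c "
from h import *
need(tcp_for(-.05)[0],-4.2)"
```

```text
t 19.73 tcp [ 0.483  -0.0383  0.0954] psi -3.96 xdir [ 0.004  0.001 -1.   ] F [-4.01  1.61  9.91] w 0.0004
shift units [ 0.36  0.01 -0.08]
turn units [ 0.05  0.05 -0.02]
```

arm_command --plan '[{"dx": 0.1, "dy": 0, "dz": -0.06, "wx": 0, "wy": 0.05, "wz": 0}, {"dx": 0.08, "dy": 0.02, "dz": -0.06, "wx": 0, "wy": 0, "wz": 0}, {"dx": 0.05, "dy": 0, "dz": -0.04, "wx": 0, "wy": 0, "wz": 0}, {"dx": 0, "dy": 0, "dz": 0, "wx": 0, "wy": 0, "wz": 0}]'

```text
time_s: 20.07
tcp_pos: [0.4826, -0.0381, 0.0936]
eef_rot: [6.3, 89.7, 2.5]
contact_force: [-2.9, 2.1, 9.7]
gripper_width: 0.0003
```

```bash
python3 -c "
from h import *
need(tcp_for(-.05)[0],-4.2)"
```

```text
t 20.07 tcp [ 0.4826 -0.0381  0.0936] psi -3.84 xdir [ 0.005  0.    -1.   ] F [-2.91  2.08  9.74] w 0.0003
shift units [ 0.27  0.   -0.06]
turn units [ 0.08  0.07 -0.01]
```

arm_command --plan '[{"dx": 0.2, "dy": 0, "dz": -0.1, "wx": 0.08, "wy": 0.07, "wz": 0}, {"dx": 0.15, "dy": 0, "dz": -0.06, "wx": 0, "wy": 0, "wz": 0}, {"dx": 0.1, "dy": 0, "dz": -0.04, "wx": 0, "wy": 0, "wz": 0}]'

```text
time_s: 20.32
tcp_pos: [0.4824, -0.0379, 0.0877]
eef_rot: [6.7, 89.6, 2.6]
contact_force: [-2.1, -1.2, 11.4]
gripper_width: 0.0005
```

```bash
python3 -c "
from h import *
need(tcp_for(-.05)[0],-4.2)"
```

```text
t 20.32 tcp [ 0.4824 -0.0379  0.0877] psi -4.1 xdir [ 0.007  0.    -1.   ] F [-2.07 -1.16 11.43] w 0.0005
shift units [-0.03 -0.01 -0.05]
turn units [ 0.02  0.09 -0.01]
```

arm_command --plan '[{"dx": 0.12, "dy": 0, "dz": -0.03, "wx": 0, "wy": 0.04, "wz": 0}, {"dx": 0.03, "dy": 0, "dz": 0, "wx": 0, "wy": 0, "wz": 0}, {"dx": 0.02, "dy": 0, "dz": 0, "wx": 0, "wy": 0, "wz": 0}]'

```text
time_s: 20.57
tcp_pos: [0.4825, -0.038, 0.0861]
eef_rot: [5.9, 89.7, 1.9]
contact_force: [-3.4, 1.6, 11.0]
gripper_width: 0.0008
```

```bash
python3 -c "
from h import *
need()
p2,d,m=snap('side','s14')
need()
p,d,m=snap('top','t14'); need()
p3,d,m=snap('wrist','w14'); need()
cv2.imwrite('pics/s14c.png',cv2.resize(p2[190:270,280:390,::-1],(770,560),interpolation=cv2.INTER_CUBIC))
cv2.imwrite('pics/t14c.png',cv2.resize(p[200:300,240:340,::-1],(500,500),interpolation=cv2.INTER_CUBIC))"
```

```text
t 20.57 tcp [ 0.4825 -0.038   0.0861] psi -4.04 xdir [ 0.006  0.    -1.   ] F [-3.44  1.56 11.02] w 0.0008
t 20.62 tcp [ 0.4825 -0.038   0.0861] psi -4.05 xdir [ 0.006  0.    -1.   ] F [-3.96  1.17 10.9 ] w 0.0005
t 20.67 tcp [ 0.4825 -0.038   0.0861] psi -4.04 xdir [ 0.006  0.    -1.   ] F [-3.6   1.51 11.08] w 0.0002
t 20.72 tcp [ 0.4825 -0.038   0.0861] psi -4.05 xdir [ 0.006  0.    -1.   ] F [-4.04  1.22 11.19] w 0.0003
```

View pics/s14c.png

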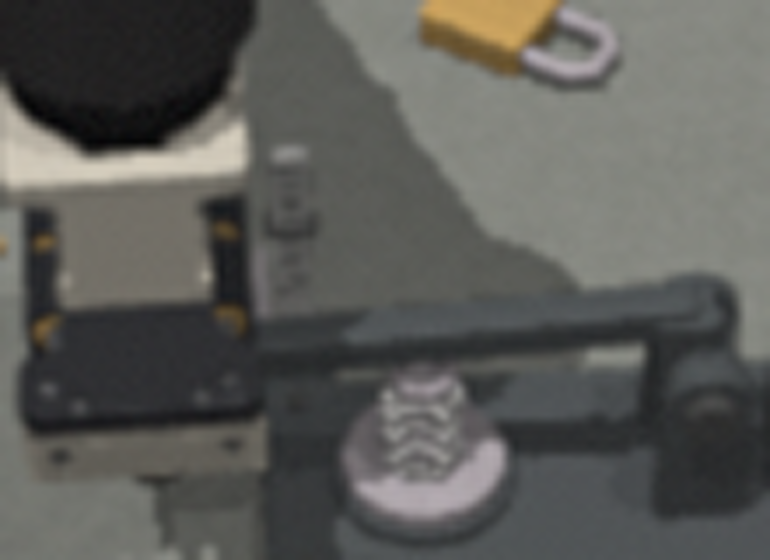

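View pics/w14.png

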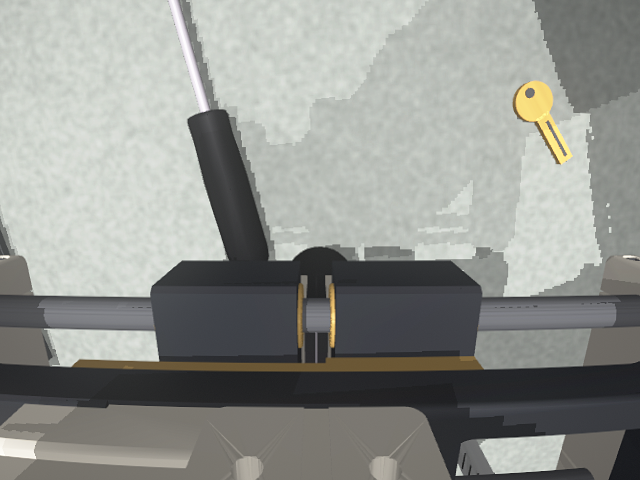

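arm_command --plan '[{"dx": 0.15, "dy": 0, "dz": -0.12, "wx": 0, "wy": 0.05, "wz": 0}, {"dx": 0.12, "dy": 0, "dz": -0.1, "wx": 0, "wy": 0, "wz": 0}, {"dx": 0.05, "dy": 0, "dz": -0.03, "wx": 0, "wy": 0, "wz": 0}]'

```text
time_s: 20.97
tcp_pos: [0.4823, -0.0378, 0.0833]
eef_rot: [3.1, 89.4, -0.8]
contact_force: [-3.7, -0.5, 12.3]
gripper_width: 0.0002
```

```bash
python3 -c "
from h import *
need()
m=cm('side')
off=lambda x,y,z:[*(SEAT+ey*x+np.array([.0733,.9973])*y),z]
for z in (.101,.138,.105,.095,.09): print(z,(proj('side',off(-.045,.062,z),m)[0]-[280,190])*7)
for b in (-.03,-.06,-.09):
  for y in (.04,.055): 
    x=.1-.156*np.cos(b)+.022*np.sin(b); z=.085+.156*np.sin(b)+.022*np.cos(b); print('ptr',b,y,round(z,4),(proj('side',off(x,y,z),m)[0]-[280,190])*7)
"
```

```text
t 20.97 tcp [ 0.4823 -0.0378  0.0833] psi -3.87 xdir [ 0.011 -0.    -1.   ] F [-3.69 -0.54 12.33] w 0.0002
0.101 [281.06210246 223.63076716]
0.138 [278.54378276 151.68481089]
0.105 [280.79549297 216.01422331]
0.095 [281.45952062 234.98417361]
0.09 [281.78843553 244.38049335]
ptr -0.03 0.04 0.1023 [252.78835084 266.06640817]
ptr -0.03 0.055 0.1023 [250.60304477 236.58850873]
ptr -0.06 0.04 0.0976 [251.96213961 275.04196259]
ptr -0.06 0.055 0.0976 [249.79010185 245.57651291]
ptr -0.09 0.04 0.0929 [251.52694959 283.96253931]
ptr -0.09 0.055 0.0929 [249.36489176 254.51023954]
```

arm_command --plan '[{"dx": 0, "dy": 0, "dz": 0, "wx": 0, "wy": 0, "wz": 0}, {"dx": 0, "dy": 0, "dz": 0, "wx": 0, "wy": 0, "wz": 0}, {"dx": 0, "dy": 0, "dz": 0, "wx": 0, "wy": 0, "wz": 0}]'

```text
time_s: 21.22
tcp_pos: [0.4821, -0.0378, 0.085]
eef_rot: [2.8, 89.3, -1.1]
contact_force: [-3.6, 1.0, 11.2]
gripper_width: 0.0001
```

```bash
python3 -c "
from h import *
need()
p2,d,m=snap('side','s15');need()
p,d,m=snap('top','t15'); need()
cv2.imwrite('pics/s15c.png',np.hstack([cv2.resize(p2[205:255,290:340,::-1],(400,400),interpolation=cv2.INTER_CUBIC),cv2.resize(p[210:290,240:320,::-1],(400,400),interpolation=cv2.INTER_CUBIC)]))"
```

```text
t 21.22 tcp [ 0.4821 -0.0378  0.085 ] psi -3.85 xdir [ 0.012 -0.    -1.   ] F [-3.63  0.98 11.18] w 0.0001
t 21.27 tcp [ 0.4822 -0.0378  0.0851] psi -3.85 xdir [ 0.012 -0.    -1.   ] F [-3.73  1.28 11.67] w 0.0005
t 21.32 tcp [ 0.4822 -0.0379  0.0851] psi -3.85 xdir [ 0.012 -0.    -1.   ] F [-4.21  1.   11.82] w 0.0007
```

View pics/s15c.png

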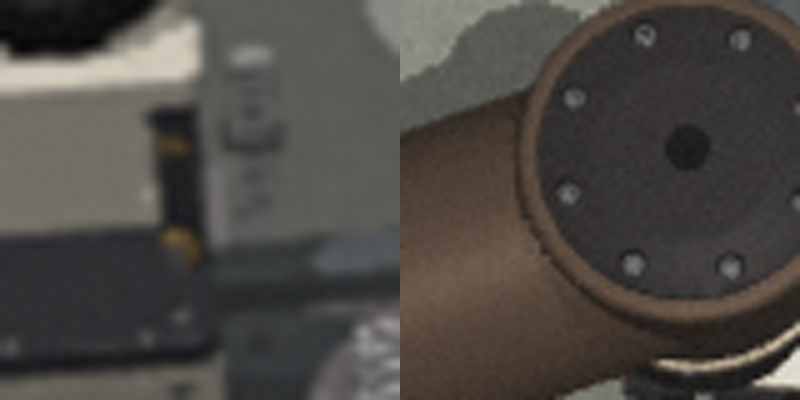

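arm_command --plan '[{"dx": 0.08, "dy": 0, "dz": -0.08, "wx": 0, "wy": 0.1, "wz": 0}, {"dx": 0.04, "dy": 0, "dz": -0.02, "wx": 0, "wy": 0.05, "wz": 0}, {"dx": 0.02, "dy": 0, "dz": 0, "wx": 0, "wy": 0, "wz": 0}, {"dx": 0.01, "dy": 0, "dz": 0, "wx": 0, "wy": 0, "wz": 0}, {"dx": 0.01, "dy": 0, "dz": 0, "wx": 0, "wy": 0, "wz": 0}]'

```text
time_s: 21.73
tcp_pos: [0.4822, -0.0378, 0.0857]
eef_rot: [5.3, 89.8, 1.6]
contact_force: [-4.0, 0.4, 11.3]
gripper_width: 0.0009
```

```bash
python3 -c "
from h import *
need()
p2,d,m=snap('side','s16');need()"
```

```text
t 21.73 tcp [ 0.4822 -0.0378  0.0857] psi -3.73 xdir [ 0.004  0.    -1.   ] F [-4.03  0.35 11.28] w 0.0009
t 21.78 tcp [ 0.4822 -0.0379  0.0857] psi -3.73 xdir [ 0.004  0.    -1.   ] F [-3.91  1.03 11.42] w 0.0004
```

arm_command --plan '[{"dx": 0.15, "dy": 0, "dz": -0.04, "wx": 0, "wy": 0, "wz": 0}, {"dx": 0.08, "dy": 0, "dz": -0.02, "wx": 0, "wy": 0, "wz": 0}, {"dx": 0.05, "dy": 0, "dz": 0, "wx": 0, "wy": 0, "wz": 0}, {"dx": 0.05, "dy": 0, "dz": 0, "wx": 0, "wy": 0, "wz": 0}, {"dx": 0.05, "dy": 0, "dz": 0, "wx": 0, "wy": 0, "wz": 0}]'

```text
time_s: 22.2
tcp_pos: [0.4824, -0.0379, 0.0818]
eef_rot: [1.2, 89.6, -2.4]
contact_force: [-3.5, 1.4, 11.5]
gripper_width: 0.0005
```

```bash
python3 -c "
from h import *
need()"
```

```text
t 22.2 tcp [ 0.4824 -0.0379  0.0818] psi -3.63 xdir [ 0.008 -0.    -1.   ] F [-3.47  1.44 11.52] w 0.0005
```

arm_command --plan '[{"dx": 0.06, "dy": 0, "dz": 0, "wx": 0, "wy": 0, "wz": 0}, {"dx": 0.03, "dy": 0, "dz": 0, "wx": 0, "wy": 0, "wz": 0}, {"dx": 0.03, "dy": 0, "dz": 0, "wx": 0, "wy": 0, "wz": 0}, {"dx": 0.03, "dy": 0, "dz": 0, "wx": 0, "wy": 0, "wz": 0}, {"dx": 0.03, "dy": 0, "dz": 0, "wx": 0, "wy": 0, "wz": 0}, {"dx": 0.03, "dy": 0, "dz": 0, "wx": 0, "wy": 0, "wz": 0}]'

```text
time_s: 22.7
tcp_pos: [0.4824, -0.0379, 0.0813]
eef_rot: [-0.8, 89.5, -4.3]
contact_force: [-4.0, 0.8, 12.4]
gripper_width: 0.0007
```

```bash
python3 -c "
from h import *
need()"
```

```text
t 22.7 tcp [ 0.4824 -0.0379  0.0813] psi -3.54 xdir [ 0.009 -0.001 -1.   ] F [-4.01  0.77 12.42] w 0.0007
```

arm_command --plan '[{"dx": 0.03, "dy": 0, "dz": 0, "wx": 0, "wy": 0, "wz": 0}, {"dx": 0.03, "dy": 0, "dz": 0, "wx": 0, "wy": 0, "wz": 0}, {"dx": 0.03, "dy": 0, "dz": 0, "wx": 0, "wy": 0, "wz": 0}, {"dx": 0.03, "dy": 0, "dz": 0, "wx": 0, "wy": 0, "wz": 0}, {"dx": 0.03, "dy": 0, "dz": 0, "wx": 0, "wy": 0, "wz": 0}, {"dx": 0.03, "dy": 0, "dz": 0, "wx": 0, "wy": 0, "wz": 0}, {"dx": 0.03, "dy": 0, "dz": 0, "wx": 0, "wy": 0, "wz": 0}, {"dx": 0.03, "dy": 0, "dz": 0, "wx": 0, "wy": 0, "wz": 0}, {"dx": 0.03, "dy": 0, "dz": 0, "wx": 0, "wy": 0, "wz": 0}, {"dx": 0.03, "dy": 0, "dz": 0, "wx": 0, "wy": 0, "wz": 0}]'

```text
time_s: 23.53
tcp_pos: [0.4824, -0.0379, 0.0817]
eef_rot: [-2.6, 89.3, -6.0]
contact_force: [-3.9, 1.1, 11.9]
gripper_width: 0.0002
```

```bash
python3 -c "
from h import *
need()
p2,d,m=snap('side','s17');need();
o=r.spot_point('side','pointer')[:2]; need();o2=r.spot_point('side','ref_mark')[:2]; need();print(o,o2)
cv2.imwrite('pics/s17c.png',cv2.resize(p2[205:255,290:340,::-1],(500,500),interpolation=cv2.INTER_CUBIC))"
```

```text
t 23.53 tcp [ 0.4824 -0.0379  0.0817] psi -3.4 xdir [ 0.012 -0.001 -1.   ] F [-3.88  1.07 11.95] w 0.0002
t 23.58 tcp [ 0.4824 -0.0379  0.0817] psi -3.4 xdir [ 0.012 -0.001 -1.   ] F [-3.41  1.31 12.39] w 0.0006
t 23.63 tcp [ 0.4824 -0.0378  0.0817] psi -3.41 xdir [ 0.012 -0.001 -1.   ] F [-3.93  1.16 12.12] w 0.0007
t 23.68 tcp [ 0.4824 -0.0379  0.0817] psi -3.41 xdir [ 0.011 -0.001 -1.   ] F [-4.39  1.34 12.52] w 0.0004
[{'centre': [318.2, 226.5], 'score': 0.77}] [{'centre': [321.9, 221.8], 'score': 0.92}]
```

View pics/s17c.png

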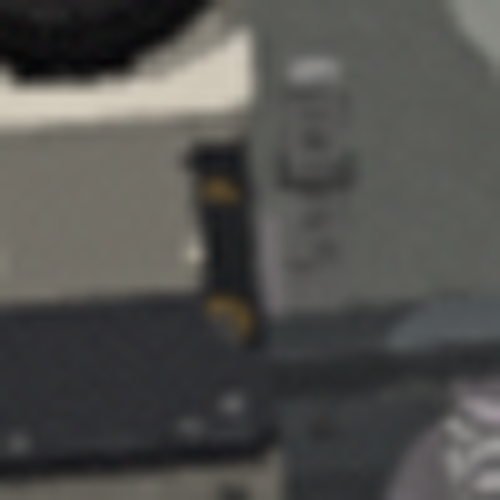

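arm_command --plan '[{"dx": 0.03, "dy": 0, "dz": 0, "wx": 0, "wy": 0, "wz": 0}, {"dx": 0.03, "dy": 0, "dz": 0, "wx": 0, "wy": 0, "wz": 0}, {"dx": 0.03, "dy": 0, "dz": 0, "wx": 0, "wy": 0, "wz": 0}, {"dx": 0.03, "dy": 0, "dz": 0, "wx": 0, "wy": 0, "wz": 0}, {"dx": 0.03, "dy": 0, "dz": 0, "wx": 0, "wy": 0, "wz": 0}, {"dx": 0.03, "dy": 0, "dz": 0, "wx": 0, "wy": 0, "wz": 0}, {"dx": 0.03, "dy": 0, "dz": 0, "wx": 0, "wy": 0, "wz": 0}, {"dx": 0.03, "dy": 0, "dz": 0, "wx": 0, "wy": 0, "wz": 0}]'

```text
time_s: 24.35
tcp_pos: [0.4824, -0.0379, 0.0819]
eef_rot: [-3.5, 89.2, -6.8]
contact_force: [-3.2, 1.1, 12.9]
gripper_width: 0.0003
```

```bash
python3 -c "
from h import *
need(tcp_for(.15)[0],-4.2)
prev=None
for b in np.arange(-.1,.5,.1):
    t,bb=tcp_for(b); print(round(b,2),np.round(t,4),'' if prev is None else (np.round((prev[2]-t[2])/.02,2),np.round((t[:2]-prev[:2])@ey/.02,2))); prev=t"
```

```text
t 24.35 tcp [ 0.4824 -0.0379  0.0819] psi -3.31 xdir [ 0.013 -0.002 -1.   ] F [-3.23  1.06 12.94] w 0.0003
shift units [-2.27 -0.01  0.2 ]
turn units [0.19 0.17 0.01]
-0.1 [ 0.4816 -0.038   0.0784] 
0.0 [ 0.4818 -0.038   0.098 ] (np.float64(-0.98), np.float64(0.01))
0.1 [ 0.4839 -0.0381  0.1176] (np.float64(-0.98), np.float64(0.11))
0.2 [ 0.488  -0.0384  0.1369] (np.float64(-0.97), np.float64(0.21))
0.3 [ 0.4941 -0.0389  0.1558] (np.float64(-0.95), np.float64(0.3))
0.4 [ 0.502  -0.0395  0.1742] (np.float64(-0.92), np.float64(0.4))
```

arm_command --plan '[{"dx": -0.15, "dy": 0, "dz": 0, "wx": 0.1, "wy": 0.1, "wz": 0}, {"dx": -0.2, "dy": 0, "dz": 0, "wx": 0.09, "wy": 0.07, "wz": 0}, {"dx": -0.25, "dy": 0, "dz": 0, "wx": 0, "wy": 0, "wz": 0}, {"dx": -0.25, "dy": 0, "dz": 0, "wx": 0, "wy": 0, "wz": 0}, {"dx": -0.25, "dy": 0, "dz": 0.02, "wx": 0, "wy": 0, "wz": 0}, {"dx": -0.25, "dy": 0, "dz": 0.03, "wx": 0, "wy": 0, "wz": 0}, {"dx": -0.25, "dy": 0, "dz": 0.03, "wx": 0, "wy": 0, "wz": 0}, {"dx": -0.25, "dy": 0, "dz": 0.03, "wx": 0, "wy": 0, "wz": 0}, {"dx": -0.2, "dy": 0, "dz": 0.03, "wx": 0, "wy": 0, "wz": 0}]'

```text
time_s: 25.1
tcp_pos: [0.4842, -0.0379, 0.1267]
eef_rot: [-150.6, 89.9, -154.7]
contact_force: [0.4, -0.4, 0.9]
gripper_width: 0.0003
```

```bash
python3 -c "
from h import *
need(tcp_for(.3)[0],-4.2)"
```

```text
t 25.1 tcp [ 0.4842 -0.0379  0.1267] psi -4.17 xdir [-0.002 -0.001 -1.   ] F [ 0.43 -0.45  0.88] w 0.0003
shift units [-1.46 -0.01  0.49]
turn units [ 0.01 -0.02  0.01]
```

arm_command --plan '[{"dx": -0.33, "dy": 0, "dz": 0.14, "wx": 0, "wy": 0, "wz": 0}, {"dx": -0.33, "dy": 0, "dz": 0.14, "wx": 0, "wy": 0, "wz": 0}, {"dx": -0.33, "dy": 0, "dz": 0.14, "wx": 0, "wy": 0, "wz": 0}, {"dx": -0.31, "dy": 0, "dz": 0.15, "wx": 0, "wy": 0, "wz": 0}, {"dx": -0.31, "dy": 0, "dz": 0.15, "wx": 0, "wy": 0, "wz": 0}, {"dx": -0.31, "dy": 0, "dz": 0.15, "wx": 0, "wy": 0, "wz": 0}, {"dx": -0.3, "dy": 0, "dz": 0.16, "wx": 0, "wy": 0, "wz": 0}, {"dx": -0.3, "dy": 0, "dz": 0.16, "wx": 0, "wy": 0, "wz": 0}, {"dx": -0.29, "dy": 0, "dz": 0.16, "wx": 0, "wy": 0, "wz": 0}, {"dx": -0.28, "dy": 0, "dz": 0.19, "wx": 0, "wy": 0, "wz": 0}, {"dx": -0.28, "dy": 0, "dz": 0.19, "wx": 0, "wy": 0, "wz": 0}]'

```text
time_s: 26.02
tcp_pos: [0.521, -0.0411, 0.1997]
eef_rot: [-160.3, 89.7, -164.5]
contact_force: [0.6, -0.3, 1.9]
gripper_width: 0.0006
```

```bash
python3 -c "
from h import *
need(tcp_for(.5)[0],-4.2)
need(tcp_for(.7)[0],-4.2)"
```

```text
t 26.02 tcp [ 0.521  -0.0411  0.1997] psi -4.22 xdir [-0.005 -0.001 -1.   ] F [ 0.61 -0.29  1.88] w 0.0006
shift units [ 0.4   0.01 -0.47]
turn units [-0.   -0.07  0.02]
t 26.02 tcp [ 0.521  -0.0411  0.1997] psi -4.22 xdir [-0.005 -0.001 -1.   ] F [ 0.61 -0.29  1.88] w 0.0006
shift units [-1.21  0.01  0.75]
turn units [-0.   -0.07  0.02]
```

arm_command --plan '[{"dx": -0.25, "dy": 0, "dz": 0.13, "wx": 0, "wy": -0.07, "wz": 0}, {"dx": -0.25, "dy": 0, "dz": 0.15, "wx": 0, "wy": 0, "wz": 0}, {"dx": -0.25, "dy": 0, "dz": 0.15, "wx": 0, "wy": 0, "wz": 0}, {"dx": -0.25, "dy": 0, "dz": 0.16, "wx": 0, "wy": 0, "wz": 0}, {"dx": -0.24, "dy": 0, "dz": 0.2, "wx": 0, "wy": 0, "wz": 0}, {"dx": -0.24, "dy": 0, "dz": 0.24, "wx": 0, "wy": 0, "wz": 0}, {"dx": -0.23, "dy": 0, "dz": 0.24, "wx": 0, "wy": 0, "wz": 0}, {"dx": -0.21, "dy": 0, "dz": 0.26, "wx": 0, "wy": 0, "wz": 0}, {"dx": -0.21, "dy": 0, "dz": 0.26, "wx": 0, "wy": 0, "wz": 0}, {"dx": -0.2, "dy": 0, "dz": 0.26, "wx": 0, "wy": 0, "wz": 0}]'

```text
time_s: 26.85
tcp_pos: [0.5675, -0.0443, 0.2522]
eef_rot: [-23.6, 89.8, -27.8]
contact_force: [0.1, -0.7, 1.0]
gripper_width: 0.0004
```

```bash
python3 -c "
from h import *
need(tcp_for(.9)[0],-4.2)
need(tcp_for(1.1)[0],-4.2)"
```

```text
t 26.85 tcp [ 0.5675 -0.0443  0.2522] psi -4.2 xdir [ 0.004 -0.002 -1.   ] F [ 0.05 -0.71  1.  ] w 0.0004
shift units [ 0.07  0.   -0.06]
turn units [0.   0.05 0.02]
t 26.85 tcp [ 0.5675 -0.0443  0.2522] psi -4.2 xdir [ 0.004 -0.002 -1.   ] F [ 0.05 -0.71  1.  ] w 0.0004
shift units [-0.96 -0.    1.68]
turn units [0.   0.05 0.02]
```

arm_command --plan '[{"dx": -0.17, "dy": 0, "dz": 0.24, "wx": 0, "wy": 0.05, "wz": 0}, {"dx": -0.17, "dy": 0, "dz": 0.27, "wx": 0, "wy": 0, "wz": 0}, {"dx": -0.17, "dy": 0, "dz": 0.28, "wx": 0, "wy": 0, "wz": 0}, {"dx": -0.15, "dy": 0, "dz": 0.28, "wx": 0, "wy": 0, "wz": 0}, {"dx": -0.15, "dy": 0, "dz": 0.28, "wx": 0, "wy": 0, "wz": 0}, {"dx": -0.14, "dy": 0, "dz": 0.29, "wx": 0, "wy": 0, "wz": 0}, {"dx": -0.13, "dy": 0, "dz": 0.3, "wx": 0, "wy": 0, "wz": 0}, {"dx": -0.12, "dy": 0, "dz": 0.3, "wx": 0, "wy": 0, "wz": 0}, {"dx": -0.11, "dy": 0, "dz": 0.3, "wx": 0, "wy": 0, "wz": 0}]'

```text
time_s: 27.6
tcp_pos: [0.624, -0.0484, 0.2809]
eef_rot: [-124.4, 89.9, -128.6]
contact_force: [0.0, 0.0, 1.0]
gripper_width: 0.0002
```

```bash
python3 -c "
from h import *
need(tcp_for(1.2)[0],-4.2)
need(tcp_for(1.4)[0],-4.2)
p2,d,m=snap('side','s18');p,d,m=snap('wrist','w18')
cv2.imwrite('pics/s18c.png',np.hstack([cv2.resize(p2[130:280,310:460,::-1],(400,400)),cv2.resize(p[120:320,220:420,::-1],(400,400))]))"
```

```text
t 27.6 tcp [ 0.624  -0.0484  0.2809] psi -4.2 xdir [-0.001 -0.001 -1.   ] F [0.04 0.03 0.96] w 0.0002
shift units [ 0.07 -0.   -0.22]
turn units [-0.   -0.01  0.02]
t 27.6 tcp [ 0.624  -0.0484  0.2809] psi -4.2 xdir [-0.001 -0.001 -1.   ] F [0.04 0.03 0.96] w 0.0002
shift units [-0.43 -0.    1.73]
turn units [-0.   -0.01  0.02]
```

View pics/s18c.png

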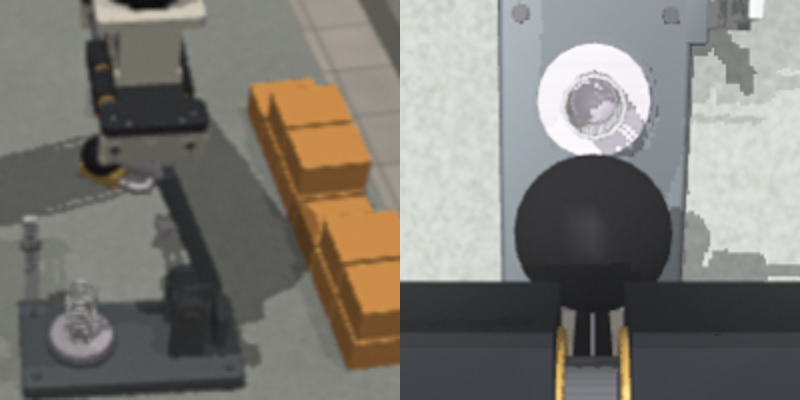

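arm_command --plan '[{"dx": -0.09, "dy": 0, "dz": 0.26, "wx": 0, "wy": 0, "wz": 0}, {"dx": -0.09, "dy": 0, "dz": 0.27, "wx": 0, "wy": 0, "wz": 0}, {"dx": -0.08, "dy": 0, "dz": 0.27, "wx": 0, "wy": 0, "wz": 0}, {"dx": -0.07, "dy": 0, "dz": 0.27, "wx": 0, "wy": 0, "wz": 0}, {"dx": -0.05, "dy": 0, "dz": 0.27, "wx": 0, "wy": 0, "wz": 0}, {"dx": -0.05, "dy": 0, "dz": 0.27, "wx": 0, "wy": 0, "wz": 0}, {"dx": -0.04, "dy": 0, "dz": 0.25, "wx": 0, "wy": 0, "wz": 0}, {"dx": -0.03, "dy": 0, "dz": 0.22, "wx": 0, "wy": 0, "wz": 0}, {"dx": -0.02, "dy": 0, "dz": 0.2, "wx": 0, "wy": 0, "wz": 0}, {"dx": 0, "dy": 0, "dz": 0.2, "wx": 0, "wy": 0, "wz": 0}, {"dx": 0, "dy": 0, "dz": 0.15, "wx": 0, "wy": 0, "wz": 0}]'

```text
time_s: 28.62
tcp_pos: [0.6817, -0.0529, 0.2915]
eef_rot: [-131.8, 89.8, -136.0]
contact_force: [1.0, -0.6, 0.4]
gripper_width: 0.0007
```

```bash
python3 -c "
from h import *
need(tcp_for(1.5)[0],-4.2)
need(tcp_for(1.6)[0],-4.2)"
```

```text
t 28.62 tcp [ 0.6817 -0.0529  0.2915] psi -4.22 xdir [-0.002 -0.002 -1.   ] F [ 0.98 -0.56  0.42] w 0.0007
shift units [-0.01  0.01 -0.16]
turn units [-0.   -0.02  0.02]
t 28.62 tcp [ 0.6817 -0.0529  0.2915] psi -4.22 xdir [-0.002 -0.002 -1.   ] F [ 0.98 -0.56  0.42] w 0.0007
shift units [-0.02  0.01  0.84]
turn units [-0.   -0.02  0.02]
```

Another 17 mm to the stop, slowly, and then a little clear of it.

arm_command --plan '[{"dx": 0, "dy": 0, "dz": 0.15, "wx": 0, "wy": 0, "wz": 0}, {"dx": 0, "dy": 0, "dz": 0.15, "wx": 0, "wy": 0, "wz": 0}, {"dx": 0, "dy": 0, "dz": 0.15, "wx": 0, "wy": 0, "wz": 0}, {"dx": 0, "dy": 0, "dz": 0.13, "wx": 0, "wy": 0, "wz": 0}, {"dx": 0, "dy": 0, "dz": 0.13, "wx": 0, "wy": 0, "wz": 0}, {"dx": 0, "dy": 0, "dz": 0.13, "wx": 0, "wy": 0, "wz": 0}, {"dx": 0, "dy": 0, "dz": 0.13, "wx": 0, "wy": 0, "wz": 0}, {"dx": 0, "dy": 0, "dz": 0.13, "wx": 0, "wy": 0, "wz": 0}, {"dx": 0, "dy": 0, "dz": 0.2, "wx": 0, "wy": 0, "wz": 0}, {"dx": 0, "dy": 0, "dz": 0.2, "wx": 0, "wy": 0, "wz": 0}, {"dx": 0, "dy": 0, "dz": 0, "wx": 0, "wy": 0, "wz": 0}]'

```text
time_s: 29.53
tcp_pos: [0.7138, -0.0548, 0.29]
eef_rot: [-164.8, 89.7, -169.0]
contact_force: [1.3, 0.5, -1.0]
gripper_width: 0.0006
```

```bash
python3 -c "
from h import *
need(tcp_for(1.6)[0],-4.2)
p2,d,m=snap('side','s19');p,d,m=snap('wrist','w19')
cv2.imwrite('pics/s19c.png',np.hstack([cv2.resize(p2[130:280,310:460,::-1],(400,400)),cv2.resize(p[120:320,220:420,::-1],(400,400))]))"
```

```text
t 29.53 tcp [ 0.7138 -0.0548  0.29  ] psi -4.21 xdir [-0.005 -0.001 -1.   ] F [ 1.27  0.52 -1.03] w 0.0006
shift units [-0.09 -0.01 -0.77]
turn units [-0.   -0.07  0.02]
```

View pics/s19c.png

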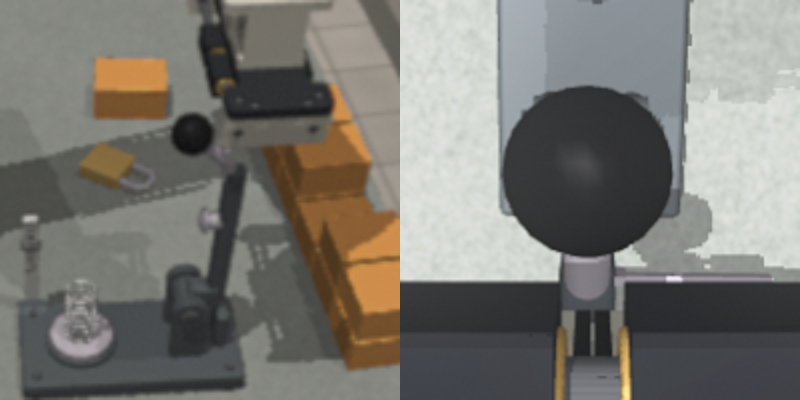

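arm_command --plan '[{"dx": -0.6, "dy": 0, "dz": 0, "wx": 0, "wy": -0.07, "wz": 0}, {"dx": -0.9, "dy": 0, "dz": 0, "wx": 0, "wy": 0, "wz": 0}, {"dx": -0.9, "dy": 0, "dz": 0, "wx": 0, "wy": 0, "wz": 0}, {"dx": -0.7, "dy": 0, "dz": 0, "wx": 0, "wy": 0, "wz": 0}, {"dx": -0.2, "dy": 0, "dz": -0.4, "wx": 0, "wy": 0, "wz": 0}, {"dx": 0, "dy": 0, "dz": -0.9, "wx": 0, "wy": 0, "wz": 0}, {"dx": 0, "dy": 0, "dz": -1, "wx": 0, "wy": 0, "wz": 0}, {"dx": 0, "dy": 0, "dz": -1, "wx": 0, "wy": 0, "wz": 0}, {"dx": 0, "dy": 0, "dz": -1, "wx": 0, "wy": 0, "wz": 0}, {"dx": 0, "dy": 0, "dz": -1, "wx": 0, "wy": 0, "wz": 0}, {"dx": 0, "dy": 0, "dz": -0.8, "wx": 0, "wy": 0, "wz": 0}, {"dx": 0, "dy": 0, "dz": 0, "wx": 0, "wy": 0, "wz": 0}, {"dx": 0, "dy": 0, "dz": 0, "wx": 0, "wy": 0, "wz": 0}]'

```text
time_s: 30.72
tcp_pos: [0.5806, -0.0459, 0.3649]
eef_rot: [1.4, 89.6, -2.8]
contact_force: [0.4, 0.4, 0.1]
gripper_width: 0.0005
```

```bash
python3 -c "
from h import *
need([.582,-.0456,.2],-24)"
```

```text
t 30.72 tcp [ 0.5806 -0.0459  0.3649] psi -4.23 xdir [ 0.007 -0.    -1.   ] F [0.36 0.45 0.14] w 0.0005
shift units [8.25 0.02 0.01]
turn units [ 4.31  0.08 -0.02]
```

arm_command --plan '[{"dx": 0.3, "dy": 0, "dz": 0, "wx": 0.7, "wy": 0.08, "wz": 0}, {"dx": 0.8, "dy": 0, "dz": 0, "wx": 0.9, "wy": 0, "wz": 0}, {"dx": 1, "dy": 0, "dz": 0, "wx": 0.9, "wy": 0, "wz": 0}, {"dx": 1, "dy": 0, "dz": 0, "wx": 0.9, "wy": 0, "wz": 0}, {"dx": 1, "dy": 0, "dz": 0, "wx": 0.6, "wy": 0, "wz": 0}, {"dx": 1, "dy": 0, "dz": 0, "wx": 0, "wy": 0, "wz": 0}, {"dx": 1, "dy": 0, "dz": 0, "wx": 0, "wy": 0, "wz": 0}, {"dx": 0.7, "dy": 0, "dz": 0, "wx": 0, "wy": 0, "wz": 0}, {"dx": 0, "dy": 0, "dz": 0, "wx": 0, "wy": 0, "wz": 0}, {"dx": 0, "dy": 0, "dz": 0, "wx": 0, "wy": 0, "wz": 0}]' --fingers -0.5

```text
time_s: 31.55
tcp_pos: [0.5838, -0.0463, 0.2269]
eef_rot: [31.0, 89.5, 7.4]
contact_force: [0.9, 0.5, -0.4]
gripper_width: 0.0612
```

```bash
python3 -c "
from h import *
need([.582,-.0456,.082],-24)
p,d,m=snap('wrist','w20')
cv2.imwrite('pics/w20c.png',cv2.resize(p[150:310,220:420,::-1],(750,600),interpolation=cv2.INTER_CUBIC))
for z in (.1,.04): print(proj('wrist',[.582,-.0456,z],m))
"
```

```text
t 31.55 tcp [ 0.5838 -0.0463  0.2269] psi -23.53 xdir [ 0.009  0.001 -1.   ] F [ 0.88  0.53 -0.43] w 0.0612
shift units [ 7.24 -0.04 -0.15]
turn units [ 0.1   0.09 -0.06]
[[315.50266116 232.1992735 ]]
[[315.30772912 217.3809836 ]]
```

View pics/w20c.png

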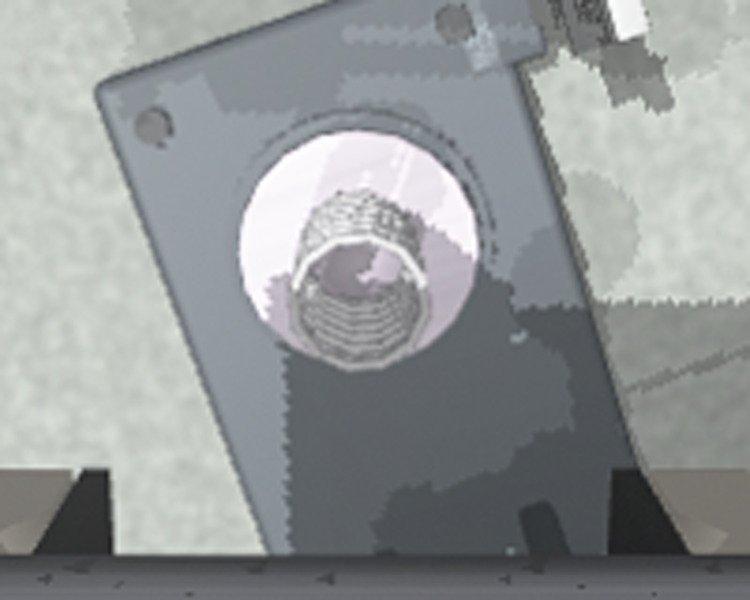

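arm_command --plan '[{"dx": 0.5, "dy": -0.04, "dz": -0.15, "wx": 0.1, "wy": 0.09, "wz": -0.06}, {"dx": 0.8, "dy": 0, "dz": 0, "wx": 0, "wy": 0, "wz": 0}, {"dx": 0.9, "dy": 0, "dz": 0, "wx": 0, "wy": 0, "wz": 0}, {"dx": 0.9, "dy": 0, "dz": 0, "wx": 0, "wy": 0, "wz": 0}, {"dx": 0.8, "dy": 0, "dz": 0, "wx": 0, "wy": 0, "wz": 0}, {"dx": 0.5, "dy": 0, "dz": 0, "wx": 0, "wy": 0, "wz": 0}, {"dx": 0, "dy": 0, "dz": 0, "wx": 0, "wy": 0, "wz": 0}, {"dx": 0, "dy": 0, "dz": 0, "wx": 0, "wy": 0, "wz": 0}]'

```text
time_s: 32.27
tcp_pos: [0.5854, -0.045, 0.1413]
eef_rot: [30.6, 89.4, 6.4]
contact_force: [-0.3, -0.8, 0.2]
gripper_width: 0.0654
```

```bash
python3 -c "
from h import *
need([.582,-.0456,.083],-24)"
```

```text
t 32.27 tcp [ 0.5854 -0.045   0.1413] psi -24.14 xdir [ 0.011  0.001 -1.   ] F [-0.34 -0.8   0.15] w 0.0654
shift units [ 2.92 -0.11 -0.17]
turn units [-0.03  0.11 -0.07]
```

arm_command --plan '[{"dx": 0.3, "dy": -0.11, "dz": -0.2, "wx": 0, "wy": 0.12, "wz": -0.07}, {"dx": 0.6, "dy": 0, "dz": 0, "wx": 0, "wy": 0, "wz": 0}, {"dx": 0.7, "dy": 0, "dz": 0, "wx": 0, "wy": 0, "wz": 0}, {"dx": 0.7, "dy": 0, "dz": 0, "wx": 0, "wy": 0, "wz": 0}, {"dx": 0.4, "dy": 0, "dz": 0, "wx": 0, "wy": 0, "wz": 0}, {"dx": 0, "dy": 0, "dz": 0, "wx": 0, "wy": 0, "wz": 0}, {"dx": 0, "dy": 0, "dz": 0, "wx": 0, "wy": 0, "wz": 0}]'

```text
time_s: 32.85
tcp_pos: [0.5841, -0.0447, 0.0912]
eef_rot: [33.5, 89.6, 9.4]
contact_force: [0.4, 0.0, 0.5]
gripper_width: 0.0658
```

```bash
python3 -c "
from h import *
need([.582,-.0456,.084],-24)"
```

```text
t 32.85 tcp [ 0.5841 -0.0447  0.0912] psi -24.11 xdir [ 0.007  0.001 -1.   ] F [0.42 0.04 0.55] w 0.0658
shift units [ 0.36 -0.08 -0.08]
turn units [-0.02  0.07 -0.05]
```

arm_command --plan '[{"dx": 0.25, "dy": -0.08, "dz": -0.1, "wx": 0, "wy": 0.07, "wz": -0.05}, {"dx": 0.1, "dy": 0, "dz": 0, "wx": 0, "wy": 0, "wz": 0}, {"dx": 0, "dy": 0, "dz": 0, "wx": 0, "wy": 0, "wz": 0}]'

```text
time_s: 33.1
tcp_pos: [0.5826, -0.0452, 0.0857]
eef_rot: [25.3, 89.9, 1.2]
contact_force: [-0.0, -0.1, -0.9]
gripper_width: 0.0658
```

arm_command --plan '[{"dx": 0, "dy": 0, "dz": 0, "wx": 0, "wy": 0, "wz": 0}, {"dx": 0, "dy": 0, "dz": 0, "wx": 0, "wy": 0, "wz": 0}, {"dx": 0, "dy": 0, "dz": 0, "wx": 0, "wy": 0, "wz": 0}, {"dx": 0, "dy": 0, "dz": 0, "wx": 0, "wy": 0, "wz": 0}, {"dx": 0, "dy": 0, "dz": 0, "wx": 0, "wy": 0, "wz": 0}, {"dx": 0, "dy": 0, "dz": 0, "wx": 0, "wy": 0, "wz": 0}, {"dx": 0, "dy": 0, "dz": 0, "wx": 0, "wy": 0, "wz": 0}, {"dx": 0, "dy": 0, "dz": 0, "wx": 0, "wy": 0, "wz": 0}, {"dx": 0, "dy": 0, "dz": 0, "wx": 0, "wy": 0, "wz": 0}]' --fingers 1 --force 12

```text
time_s: 33.85
tcp_pos: [0.5833, -0.0451, 0.0871]
eef_rot: [29.3, 89.8, 5.2]
contact_force: [-0.1, 0.1, -0.7]
gripper_width: 0.03
```

```bash
python3 -c "
from h import *
need([.582,-.0456,.19],-24)"
```

```text
t 33.85 tcp [ 0.5833 -0.0451  0.0871] psi -24.08 xdir [ 0.004  0.    -1.   ] F [-0.09  0.12 -0.75] w 0.03
shift units [-5.14 -0.04 -0.03]
turn units [-0.02  0.05 -0.03]
```

arm_command --plan '[{"dx": -0.25, "dy": 0, "dz": 0, "wx": 0, "wy": 0, "wz": 0}, {"dx": -0.5, "dy": 0, "dz": 0, "wx": 0, "wy": 0, "wz": 0}, {"dx": -0.8, "dy": 0, "dz": 0, "wx": 0, "wy": 0, "wz": 0}, {"dx": -1, "dy": 0, "dz": 0, "wx": 0, "wy": 0, "wz": 0}, {"dx": -1, "dy": 0, "dz": 0, "wx": 0, "wy": 0, "wz": 0}, {"dx": -1, "dy": 0, "dz": 0, "wx": 0, "wy": 0, "wz": 0}, {"dx": -1, "dy": 0, "dz": 0, "wx": 0, "wy": 0, "wz": 0}, {"dx": -1, "dy": 0, "dz": 0, "wx": 0, "wy": 0, "wz": 0}, {"dx": -0.4, "dy": 0, "dz": 0, "wx": 0, "wy": 0, "wz": 0}, {"dx": 0, "dy": 0, "dz": 0, "wx": 0, "wy": 0, "wz": 0}]'

```text
time_s: 34.68
tcp_pos: [0.5817, -0.0458, 0.2385]
eef_rot: [20.7, 89.7, -3.3]
contact_force: [0.5, -0.3, -0.5]
gripper_width: 0.0294
```

```bash
python3 -c "
from h import *
need([.452,.302,.22],-24)
p,d,m=snap('side','s21')"
```

```text
t 34.68 tcp [ 0.5817 -0.0458  0.2385] psi -24.08 xdir [ 0.005 -0.    -1.   ] F [ 0.5  -0.26 -0.49] w 0.0294
shift units [  0.89  13.23 -13.02]
turn units [-0.02  0.05 -0.02]
```

View pics/s21.png

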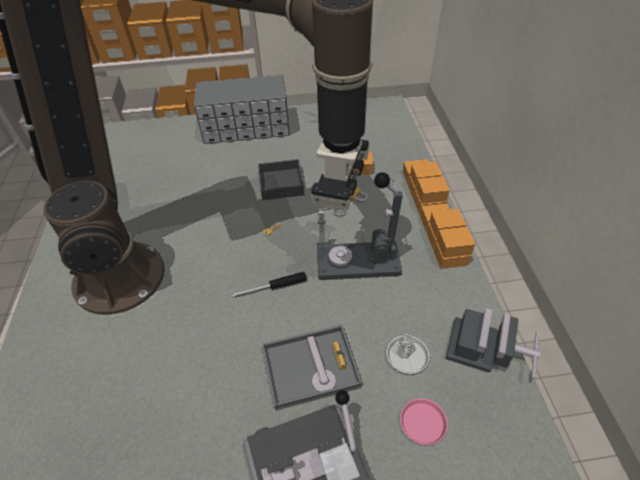

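arm_command --plan '[{"dx": 0, "dy": 0.5, "dz": -0.5, "wx": 0, "wy": 0.05, "wz": 0}, {"dx": 0, "dy": 0.9, "dz": -0.9, "wx": 0, "wy": 0, "wz": 0}, {"dx": 0, "dy": 0.9, "dz": -0.9, "wx": 0, "wy": 0, "wz": 0}, {"dx": 0, "dy": 0.9, "dz": -0.9, "wx": 0, "wy": 0, "wz": 0}, {"dx": 0, "dy": 0.9, "dz": -0.9, "wx": 0, "wy": 0, "wz": 0}, {"dx": 0, "dy": 0.9, "dz": -0.9, "wx": 0, "wy": 0, "wz": 0}, {"dx": 0, "dy": 0.9, "dz": -0.9, "wx": 0, "wy": 0, "wz": 0}, {"dx": 0, "dy": 0.9, "dz": -0.9, "wx": 0, "wy": 0, "wz": 0}, {"dx": 0, "dy": 0.9, "dz": -0.9, "wx": 0, "wy": 0, "wz": 0}, {"dx": 0, "dy": 0.9, "dz": -0.9, "wx": 0, "wy": 0, "wz": 0}, {"dx": 0, "dy": 0.9, "dz": -0.9, "wx": 0, "wy": 0, "wz": 0}, {"dx": 0, "dy": 0.9, "dz": -0.9, "wx": 0, "wy": 0, "wz": 0}, {"dx": 0, "dy": 0.9, "dz": -0.9, "wx": 0, "wy": 0, "wz": 0}, {"dx": 0, "dy": 0.8, "dz": -0.8, "wx": 0, "wy": 0, "wz": 0}, {"dx": 0, "dy": 0.5, "dz": -0.5, "wx": 0, "wy": 0, "wz": 0}, {"dx": 0, "dy": 0, "dz": 0, "wx": 0, "wy": 0, "wz": 0}, {"dx": 0, "dy": 0, "dz": 0, "wx": 0, "wy": 0, "wz": 0}]'

```text
time_s: 36.15
tcp_pos: [0.432, 0.3026, 0.2133]
eef_rot: [-129.5, 87.8, -153.8]
contact_force: [0.2, -0.4, -0.7]
gripper_width: 0.0294
```

```bash
python3 -c "
from h import *
need([.452,.302,.1],-24)
p,d,m=snap('wrist','w22')"
```

```text
t 36.15 tcp [0.432  0.3026 0.2133] psi -24.36 xdir [-0.034 -0.017 -0.999] F [ 0.2  -0.42 -0.7 ] w 0.0294
shift units [5.63 0.55 1.06]
turn units [-0.08 -0.3   0.36]
```

View pics/w22.png

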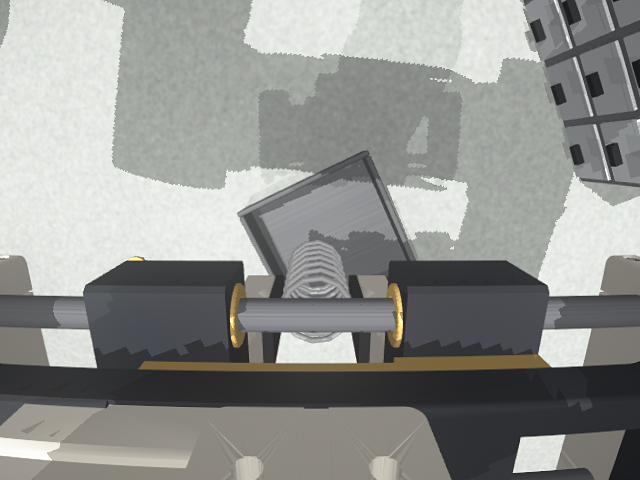

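```bash
python3 -c "
from h import *
m=cm('wrist')
print([np.round(atz('wrist',p,.04,m),3) for p in [(367,152),(240,211),(415,262)]])
need([.45,.3,.14],-24)"
```

```text
[array([0.387, 0.365, 0.04 ]), array([0.388, 0.241, 0.04 ]), array([0.495, 0.368, 0.04 ])]
t 36.2 tcp [0.432  0.3023 0.2132] psi -24.39 xdir [-0.034 -0.017 -0.999] F [-0.03  0.54 -1.22] w 0.0297
shift units [3.63 0.37 0.95]
turn units [-0.08 -0.3   0.36]
```

arm_command --plan '[{"dx": 0, "dy": 0.25, "dz": 0.5, "wx": -0.08, "wy": -0.2, "wz": 0.2}, {"dx": 0.4, "dy": 0.2, "dz": 0.45, "wx": 0, "wy": -0.1, "wz": 0.16}, {"dx": 0.8, "dy": 0, "dz": 0, "wx": 0, "wy": 0, "wz": 0}, {"dx": 0.8, "dy": 0, "dz": 0, "wx": 0, "wy": 0, "wz": 0}, {"dx": 0.8, "dy": 0, "dz": 0, "wx": 0, "wy": 0, "wz": 0}, {"dx": 0.8, "dy": 0, "dz": 0, "wx": 0, "wy": 0, "wz": 0}, {"dx": 0.6, "dy": 0, "dz": 0, "wx": 0, "wy": 0, "wz": 0}, {"dx": 0, "dy": 0, "dz": 0, "wx": 0, "wy": 0, "wz": 0}, {"dx": 0, "dy": 0, "dz": 0, "wx": 0, "wy": 0, "wz": 0}]'

```text
time_s: 36.95
tcp_pos: [0.4611, 0.2949, 0.1243]
eef_rot: [38.1, 89.4, 13.8]
contact_force: [0.1, -0.4, 0.9]
gripper_width: 0.0297
```

```bash
python3 -c "
from h import *
need([.452,.303,.053],-24)"
```

```text
t 36.95 tcp [0.4611 0.2949 0.1243] psi -24.28 xdir [ 0.01   0.002 -1.   ] F [ 0.1  -0.37  0.91] w 0.0297
shift units [ 3.56  0.16 -0.61]
turn units [-0.06  0.1  -0.08]
```

arm_command --plan '[{"dx": 0.3, "dy": 0.16, "dz": -0.55, "wx": -0.06, "wy": 0.12, "wz": -0.08}, {"dx": 0.6, "dy": 0, "dz": 0, "wx": 0, "wy": 0, "wz": 0}, {"dx": 0.7, "dy": 0, "dz": 0, "wx": 0, "wy": 0, "wz": 0}, {"dx": 0.7, "dy": 0, "dz": 0, "wx": 0, "wy": 0, "wz": 0}, {"dx": 0.4, "dy": 0, "dz": 0, "wx": 0, "wy": 0, "wz": 0}, {"dx": 0, "dy": 0, "dz": 0, "wx": 0, "wy": 0, "wz": 0}, {"dx": 0, "dy": 0, "dz": 0, "wx": 0, "wy": 0, "wz": 0}]'

```text
time_s: 37.53
tcp_pos: [0.4551, 0.3051, 0.0731]
eef_rot: [85.9, 89.5, 61.8]
contact_force: [0.5, 0.6, 0.3]
gripper_width: 0.0297
```

```bash
python3 -c "
from h import *
need([.452,.303,.052],-24)"
```

```text
t 37.53 tcp [0.4551 0.3051 0.0731] psi -24.03 xdir [ 0.004  0.007 -1.   ] F [0.48 0.61 0.33] w 0.0297
shift units [ 1.05 -0.17 -0.1 ]
turn units [-0.01  0.01 -0.11]
```

arm_command --plan '[{"dx": 0.3, "dy": -0.1, "dz": -0.1, "wx": 0, "wy": 0, "wz": -0.11}, {"dx": 0.4, "dy": 0, "dz": 0, "wx": 0, "wy": 0, "wz": 0}, {"dx": 0.2, "dy": 0, "dz": 0, "wx": 0, "wy": 0, "wz": 0}, {"dx": 0.05, "dy": 0, "dz": 0, "wx": 0, "wy": 0, "wz": 0}, {"dx": 0, "dy": 0, "dz": 0, "wx": 0, "wy": 0, "wz": 0}, {"dx": 0, "dy": 0, "dz": 0, "wx": 0, "wy": 0, "wz": 0}]'

```text
time_s: 38.03
tcp_pos: [0.4532, 0.3055, 0.0547]
eef_rot: [53.5, 89.8, 29.5]
contact_force: [-0.1, -0.3, 0.6]
gripper_width: 0.0294
```

```bash
python3 -c "
from h import *
need([.452,.303,.052],-24)"
```

```text
t 38.03 tcp [0.4532 0.3055 0.0547] psi -23.99 xdir [ 0.003  0.001 -1.   ] F [-0.15 -0.34  0.57] w 0.0294
shift units [ 0.13 -0.14 -0.  ]
turn units [ 0.    0.02 -0.03]
```

arm_command --plan '[{"dx": 0.08, "dy": 0, "dz": 0, "wx": 0, "wy": 0, "wz": -0.03}, {"dx": 0.05, "dy": 0, "dz": 0, "wx": 0, "wy": 0, "wz": 0}, {"dx": 0, "dy": 0, "dz": 0, "wx": 0, "wy": 0, "wz": 0}, {"dx": 0, "dy": 0, "dz": 0, "wx": 0, "wy": 0, "wz": 0}]'

```text
time_s: 38.37
tcp_pos: [0.4535, 0.3058, 0.0524]
eef_rot: [16.1, 89.9, -7.9]
contact_force: [-0.8, -1.2, -0.2]
gripper_width: 0.0297
```

```bash
python3 -c "
from h import *
need([.452,.303,.052],-24)
p,d,m=snap('side','s23')
cv2.imwrite('pics/s23c.png',cv2.resize(p[130:230,240:340,::-1],(500,500),interpolation=cv2.INTER_CUBIC))"
```

```text
t 38.37 tcp [0.4535 0.3058 0.0524] psi -23.99 xdir [ 0.002 -0.    -1.   ] F [-0.84 -1.21 -0.22] w 0.0297
shift units [ 0.02 -0.16 -0.01]
turn units [ 0.    0.03 -0.01]
```

View pics/s23c.png

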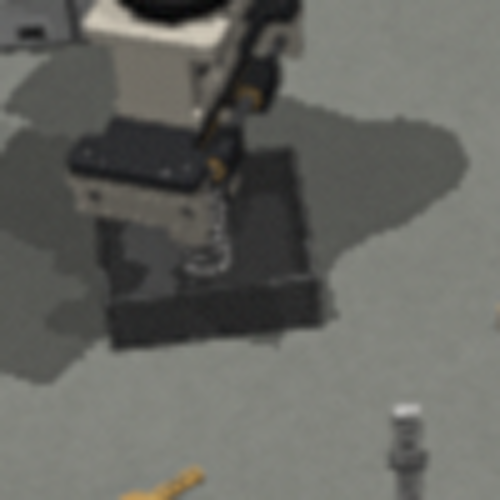

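arm_command --plan '[{"dx": 0.02, "dy": 0, "dz": 0, "wx": 0, "wy": 0, "wz": 0}, {"dx": 0, "dy": 0, "dz": 0, "wx": 0, "wy": 0, "wz": 0}, {"dx": 0, "dy": 0, "dz": 0, "wx": 0, "wy": 0, "wz": 0}, {"dx": 0, "dy": 0, "dz": 0, "wx": 0, "wy": 0, "wz": 0}, {"dx": 0, "dy": 0, "dz": 0, "wx": 0, "wy": 0, "wz": 0}, {"dx": 0, "dy": 0, "dz": 0, "wx": 0, "wy": 0, "wz": 0}, {"dx": -0.3, "dy": 0, "dz": 0, "wx": 0, "wy": 0, "wz": 0}, {"dx": -0.6, "dy": 0, "dz": 0, "wx": 0, "wy": 0, "wz": 0}, {"dx": -0.9, "dy": 0, "dz": 0, "wx": 0, "wy": 0, "wz": 0}, {"dx": -0.9, "dy": 0, "dz": 0, "wx": 0, "wy": 0, "wz": 0}, {"dx": -0.9, "dy": 0, "dz": 0, "wx": 0, "wy": 0, "wz": 0}, {"dx": -0.9, "dy": 0, "dz": 0, "wx": 0, "wy": 0, "wz": 0}, {"dx": -0.9, "dy": 0, "dz": 0, "wx": 0, "wy": 0, "wz": 0}, {"dx": -0.9, "dy": 0, "dz": 0, "wx": 0, "wy": 0, "wz": 0}, {"dx": 0, "dy": 0, "dz": 0, "wx": 0, "wy": 0, "wz": 0}, {"dx": 0, "dy": 0, "dz": 0, "wx": 0, "wy": 0, "wz": 0}]' --fingers -0.3

```text
time_s: 39.75
tcp_pos: [0.453, 0.305, 0.1878]
eef_rot: [15.0, 89.8, -9.0]
contact_force: [0.3, 0.2, -0.8]
gripper_width: 0.057
```

```bash
python3 -c "
from h import *
need()
p,d,m=snap('wrist','w24');p2,d,m=snap('side','s24')"
```

```text
t 39.75 tcp [0.453  0.305  0.1878] psi -23.98 xdir [ 0.003 -0.    -1.   ] F [ 0.35  0.24 -0.76] w 0.057
```

View pics/w24.png

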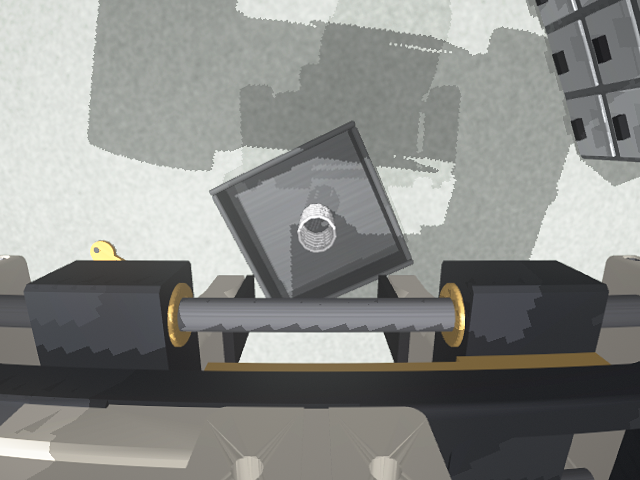

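View pics/s24.png

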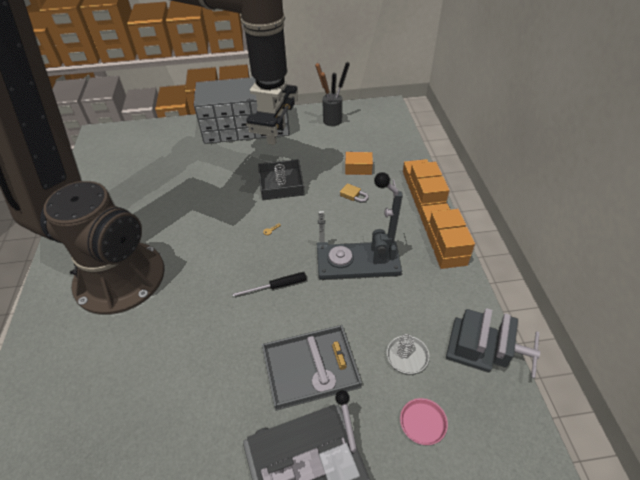

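The wrist picture shows the spring upright inside the scrap tray at (316,230). The side picture shows the lever up, the plate empty, the spare still in the dish and nothing else moved. I hand in.

```bash
python3 -c "
from plant import r
print(r.close_job())"
```

```text
the job is handed in; nothing more can be done
None
```

I tested the job-tray spring, found it tired, and put it in the scrap tray. I handed the job in at about 40 s; the system gives no verdict.

- **Test:** I seated the spring over the spigot, drew the lever down with the closed fingers behind the ball knob, and held it. The reading was about 12 N (11.5 to 12.9) for roughly 2 s. Before that it stood at 11 to 12.3 N for about 1.5 s while I settled the force, and it never read above 13 N.
- **Result:** The pointer was below the mark. The arm's measured height put the tip at about 94 mm against the mark at 101 mm. In the side picture the tip, at row 226.5, was below the bar at row 221.8. The side view was oblique and the pointer partly hidden by the gripper, so the height is the stronger evidence; both agree.
- **Lever:** I eased it back up with the finger following the ball to its stop. It stayed up.
- **Last checks:** The spring stands upright inside the scrap tray, the plate is empty, the spare is still in the dish, and nothing else appears to have moved. The gripper was open and well above everything.
- **Imperfect:** There was a sideways force of up to about 4 N from friction on the ball during the push, and each single force reading scattered by about 0.5 to 1 N.

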